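Load the shaker and throw its guarded run switch

ROBOT

A 7-joint arm with a two-finger parallel gripper is mounted at the origin on the work surface. World frame = base frame: x ahead of the robot, y to its left, z up, the work surface at z = 0. Lengths are in mm, angles in rad, forces in N, time in s.
With the tool pointing down it reaches from about 400 to 875 mm from the base axis. Payload 4.4 kg.
Tool frame: the origin (TCP) lies midway between the tips of the shut fingers; the grasp point (between the pads) lies 19 mm behind it (ctrl.pinch_z is the distance from the TCP to the grasp point, in mm); z points along the fingers, y is the line along which they close (so a half turn about z gives the same grasp; the last joint's range is limited). The gripper opens to 85 mm and grips with 20 to 120 N. Pads are 22 mm wide; open, the fingers measure 114 mm over their backs; the gripper's body (76 mm by 85 mm) begins 54 mm behind the grasp point. The pads swing forward as they close: fully open they stand 13 mm farther back than shut.
Start: joints at [1.142, 0.628, 0.038, 1.517, -0.027, 0.996, -0.02], TCP at [230.709, -607.693, 231.313] pointing down, gripper open.
Joint ranges: [-3.06, 3.06], [-0.37, 2.12], [-1.25, 1.32], [0.18, 2.47], [-1.1, 4.24], [0.23, 1.98], [-2.94, 2.94]. Speed limits (rad/s): [2.57, 2.57, 3.14, 3.14, 3.14, 3.14, 3.14].

INTERFACE

Orientations are given as [roll, pitch, yaw] about the fixed x, y, z axes, in that order (R = Rz(yaw) Ry(pitch) Rx(roll)).
In Python, from cell import read_state, cams, order, ctrl gives the robot as it stands.
- The arm moves only by the tool move_arm, never from a script. Its argument "targets" is text: rows parted by semicolons, each of 7 numbers parted by spaces: the gripper's target within -1 to 1 (fully open at 1, half-way at 0, shut at -1), then the shift along the tool's x, y, z in cm, then the turn, a rotation vector about the tool's x, y, z in degrees. A call has 1 to 5 rows; each row shifts and turns the commanded pose from where the row before left it, along the tool's axes as they then stand; what a row does not reach is not made up. A row lasts 1/12 s, in which the tool goes at most 41.7 mm and 7.16 degrees, less where a joint would pass 70% of its speed; a pose out of reach is approached as far as the arm can. A call with a gripper value outside its range is refused whole. The fingers move at their own pace and stop on an object; the grip force is fixed at half the most. Time passes only in rows, so rows that do not move let the fingers close. It gives the time, the measured TCP pose, the force, the opening and the grip force at its end, in the units of the state.
- read_state(): the state, without advancing time (a new reading comes with each control period).
- cams.get_image(name): name is "scene" or "side" or "wrist"; returns a dict with "color" (400x640x3 uint8, red, green, blue), "fovy" (degrees; the focal length in pixels is half the picture's height over the tangent of half this angle, whatever the lens; pixels are square), "cx", "cy" (the principal point, pixels), "k1" (the pictures are not rectified: a ray, as slopes to the right and down, at radius r is drawn at 1 + k1 r^2 times it, then the intrinsics apply), "rvec" (rotation vector, rad) and "tvec" (3), from world to camera coordinates, as OpenCV has them. Camera axes: x right, y down, z forward; pixel columns grow to the right and rows downward; lengths in mm; the calibration is good to about 2 mm. A picture is of the moment at which its call begins. There is no depth.
- order.finish_job(): hands the job in; it is judged then, once.
The state is a dict: "clock": time; "qpos": joint angles; "qd": joint speeds; "tau": joint torques, N m; "eef_pos": TCP position; "tool_rot": TCP orientation; "force": force on the tool from outside, world axes, zero at the start; "torque": the same for the moment, N m; "width": finger opening in mm; "gripper_force": force on a finger pad.
Only numpy, scipy, OpenCV 4.12 (cv2) and the standard library are available. Lean on these libraries where they do the work, as an engineer would, in place of code of your own. Each camera call takes 0.05 s, during which the arm holds its last target. There are 200 camera calls.

TASK

Take the green-capped bottle out of the leaning rack, lower it gently onto the middle of the shaker's round yellow mat, upright, so that its whole foot is on the mat, and let go of it only once it stands there. Then swing the red guard on the sloped console well open, push the toggle under it fully over, away from the robot, and close the guard fully again. Leave the toggle alone until the bottle is loaded and the guard is open, and leave everything else where it is.

Things in the scene. Friction and masses are not known exactly. Their poses are not given: they have to be found in the camera images.
- rack: white and grey rack, fixed, 250 mm wide (its y), about 140 mm deep, 200 mm high, three pockets in a row at y = -80, 0, +80 mm. They lean 28 degrees from vertical: open tops point up and towards the rack's -x (robot) side. Pocket walls reach 60 mm along a bottle from its foot; bottles have a few mm of play and are pulled out along their own axis. Origin on the bench under the rack, z up.
- green_bottle: the bottle to load: white plastic, body 57 mm in diameter and 82 mm long, neck 32 mm, then a green cylindrical cap 40 mm in diameter from 98 to 128 mm above the foot; about 0.18 kg. Origin at the centre of the foot, z axis up through the cap. Starts in any one of the rack's three pockets, leaning 28 degrees as they do; caps in the rack reach 240 mm above the bench.
- green_cap (a point): centre of the green cap, on the bottle's axis 113 mm above its foot; axes as the bottle's. A good place to grasp: from the cap's end, along the bottle's axis, closing along the rack's y.
- shaker: white bench shaker, fixed, 150 x 150 mm, with an aluminium platform with a low fence around it (fence 144 mm square, its top 77 mm above the bench). Origin on the bench under its centre, z up.
- mat (a point): centre of the upper face of the round yellow mat (100 mm diameter) in the middle of the shaker's platform, 70 mm above the bench; the fence stands 7 mm above the mat. The platform does not move.
- console: grey switch console with a white sloped face, fixed, 188 x 170 mm on plan. The face (200 x 170 mm) slopes 20 degrees down towards the console's -x (robot) side, from 164 mm high at the back to 96 mm at the front. It carries a red hood-shaped guard 120 mm long, 72 mm wide, 58 mm high, with a white tab. Origin on the bench under its centre, x away from the robot, z up.
- guard (a joint): red guard's hinge angle in rad: 0 closed (lying on the console's face), grows as its front edge is lifted up and swung away from the robot, stop at 1.9. Stiff hinge: it stays wherever it is left; about 2 to 3 N at its tab moves it. May start slightly ajar (up to 0.2). Closed it reaches about 220 mm above the bench, open about 300 mm.
- guard_hinge (a point): middle of the guard's hinge line, which runs along the console's y axis, at the rear of the sloped face and 6 mm above it; axes as the sloped face's: x up the slope (away from the robot), z square out of the face
- guard_grip (a point): grasp point in the white tab on top of the guard, at its front. Tab: 18 mm thick along y, 22 mm along x, 38 mm tall; this point is 26 mm above the hood's top (12 mm below the tab's end); guard closed: 105 mm down the slope from the hinge line and 84 mm out from it. Pinched along y, the tab pivots in the fingers as the guard swings. Axes turn with the guard: z out of its top, x to the hinge.
- toggle (a joint): toggle angle in rad: about 0 = off, leaning 0.45 rad from the face's normal towards the robot; 0.9 = fully over (stop), leaning 0.45 rad away from the robot. No snap: it stays where it is left; about 1 to 2 N at the tip moves it. May start up to 0.08.
- toggle_tip (a point): centre of the toggle's round orange tip (cylinder 12 mm in diameter, 24 mm wide along y) on a 10 mm steel blade, 61 mm from its pivot; axes turn with the toggle (at 0: those of the sloped face). The pivot, parallel to the console's y, lies 10 mm below the sloped face, 75 mm down the slope from the guard's hinge line. Covered by the guard until that is opened.
- blue_bottle: the other white bottle, blue cap, same size as the green-capped one, leaning in a rack pocket; stays there, origin at the centre of its foot
- black_bottle: amber bottle, black cap, same size, leaning in a rack pocket; stays there, origin at the centre of its foot
- spatula: steel lab spatula 180 mm long lying on the bench behind the equipment; bystander; origin under its middle
- beaker: white open beaker 60 mm across, 75 mm tall, bystander behind the equipment; origin at the centre of its foot
- tub: white jar with blue lid, 72 mm across, 100 mm tall, bystander; origin at the centre of its foot
- amber: amber glass bottle 60 mm across, 130 mm tall, standing on the bench behind the equipment, bystander; origin at the centre of its foot
- wipes: cardboard box 110 x 200 x 75 mm at the left side of the bench, bystander; origin under its centre
- tipbox: blue plastic box 120 x 85 x 60 mm at the right side of the bench, bystander; origin under its centre
Things that resemble listed ones, but are neither listed nor needed, are in the scene too. Leave any pink or purple look-alike of the green_bottle alone. Leave any blue look-alike of the shaker alone.

How it is judged (in metres and radians):
On the way, in this order (a step that is already met when the one before it is completed fails the run):
1. the green-capped bottle is lowered onto the yellow mat, about upright, while still in the gripper (horizontal distance between green_bottle and mat below 0.027 m and z of green_bottle in the frame of mat below 0.012 m and angle between green_bottle's own z axis and vertical below 0.3 rad and contact force between green_bottle and shaker above 0.3 N and contact force between the fingers and green_bottle above 0.5 N), for 0.05 s.
2. it is let go and stands there, with the toggle still off (horizontal distance between green_bottle and mat below 0.027 m and z of green_bottle in the frame of mat between -0.004 and 0.006 m and angle between green_bottle's own z axis and vertical below 0.12 rad and contact force between the fingers and green_bottle below 0.1 N and value of joint toggle below 0.25 rad), for 0.2 s.
3. the guard is swung well open, toggle still off (value of joint guard above 1.3 rad and value of joint toggle below 0.25 rad), for 0.1 s.
4. the toggle is pushed fully over with the guard open (value of joint toggle above 0.78 rad and value of joint guard above 1 rad), for 0.1 s.
5. the guard is closed again over the switched toggle (value of joint guard below 0.06 rad and value of joint toggle above 0.78 rad), for 0.2 s.
At the end, for the whole second after the job is handed in: The green-capped bottle stands still on the yellow mat, upright within 7 degrees, its axis within 27 mm of the mat's centre; the toggle is over (above 0.78 of 0.9 rad); the guard is closed (below 0.06 rad) (all of step 5 and horizontal distance between green_bottle and mat below 0.027 m and z of green_bottle in the frame of mat between -0.004 and 0.006 m and angle between green_bottle's own z axis and vertical below 0.12 rad and linear speed of green_bottle below 0.03 m/s); the robot touches nothing.
It fails at once if a bystander (other bottles, spatula, beaker, tub, amber bottle, boxes) is moved more than 40 mm (distance of any of blue_bottle, black_bottle, spatula, beaker, tub, amber, wipes, tipbox from where it was at the start of the episode above 0.04 m).
It fails at once if the green-capped bottle is tipped more than 70 degrees (angle between green_bottle's own z axis and vertical above 1.22 rad).
It fails at once if the toggle is moved before the bottle is loaded or while the guard is closed (value of joint toggle above 0.25 rad and (horizontal distance between green_bottle and mat above 0.06 m or value of joint each of guard, toggle below 0.6 rad)).
It also fails if it takes over 72 s, if anything falls off the work surface, if the arm or the gripper's body presses on something with over 40 N, if the wrist force passes 120 N, or if a joint passes its speed limit or range.

## Working session

There is one attempt and no reset: what is moved stays moved. The work goes in short steps, Python scripts to look and compute and a tool call to move; the robot and the scene stay as the last step left them, time stands still between calls to the robot, and variables do not carry over. Pictures are saved under pics/ and viewed, at most 10 in all, crops included, and the job is handed in when it is done.

Besides the shell and the picture viewer there is one more tool, called after "Call:" as name(argument=value, ...) on one line, values as JSON. move_arm: Moves the arm, as the interface text tells. Its arguments: {"type":"object","properties":{"targets":{"type":"string"}},"required":["targets"]}

```bash
ls; mkdir -p pics; python3 - <<'E'
from cell import read_state,cams,ctrl
import cv2
s=read_state();print(s['clock'],s['eef_pos'],s['tool_rot'],s['width'],ctrl.pinch_z)
for n in('scene','side'):
    d=cams.get_image(n);cv2.imwrite(f'pics/{n}0.png',d['color'][...,::-1])
    print({k:v for k,v in d.items() if k!='color'})
E
```

```text
pics
0.0 [ 230.50783326 -607.10322256  230.39728597] [-3.13971767e+00  8.64725517e-06  3.62767433e-01] 85.17092252168155 18.700000000000003
{'fovy': 42.42324537287131, 'cx': 316.86246907565226, 'cy': 207.79020192697098, 'k1': -0.08161680526305515, 'rvec': array([ 2.10327151,  1.56076134, -0.50504142]), 'tvec': array([-168.65660175, -349.53386775, 1977.9995298 ])}
{'fovy': 45.484401978284566, 'cx': 323.9217620527219, 'cy': 194.89846977952377, 'k1': -0.040187633339118296, 'rvec': array([ 2.14593817, -0.49133602,  0.27089309]), 'tvec': array([-490.14422417,  269.22044648, 1617.60723758])}
```

View pics/scene0.png

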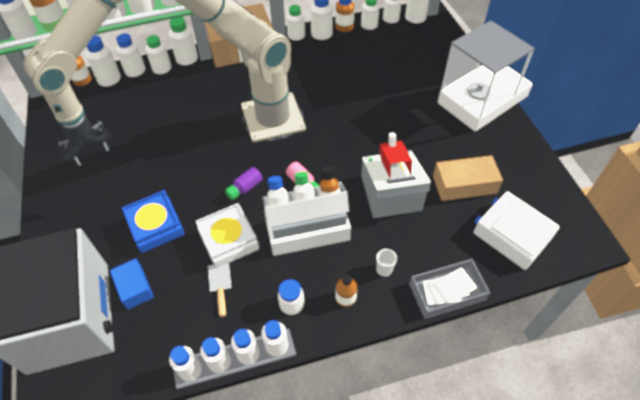

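View pics/side0.png

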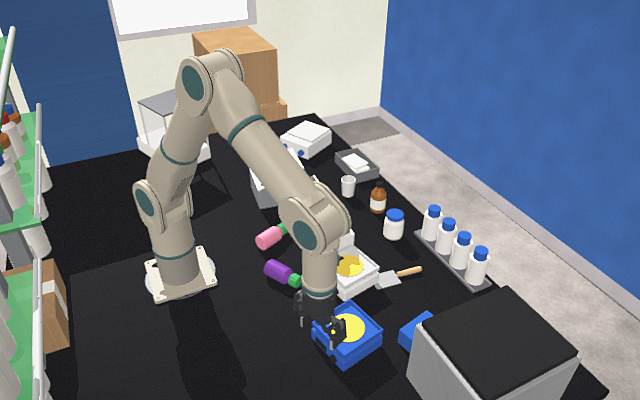

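The scene view shows the candidates. Green caps sit at (302,180), an upright white bottle in the rack's middle pocket, at (233,192) on a purple bottle lying down, and at about (314,188) on a pink one lying down. The rack bottle fits. The yellow mats are at (228,230) on the white shaker, which fits, and at (151,217) on the blue look-alike. The arm blocks much of the side view. I'll confirm with an enlarged crop.

```bash
cat > h.py <<'E'
import numpy as np,cv2
from cell import read_state,cams,ctrl
from scipy.spatial.transform import Rotation as R
def cam(n):
    d=cams.get_image(n);d['f']=200/np.tan(np.radians(d['fovy']/2))
    d['K']=np.array([[d['f'],0,d['cx']],[0,d['f'],d['cy']],[0,0,1]]);d['D']=np.array([d['k1'],0,0,0,0.])
    d['Rm']=cv2.Rodrigues(d['rvec'])[0];d['C']=-d['Rm'].T@d['tvec'];return d
def ray(d,p):
    u=cv2.undistortPoints(np.array([[p]],float),d['K'],d['D'])[0,0]
    v=d['Rm'].T@np.array([u[0],u[1],1]);return v/np.linalg.norm(v)
def onz(d,p,z):
    v=ray(d,p);return d['C']+v*(z-d['C'][2])/v[2]
def proj(d,P):
    return cv2.projectPoints(np.array(P,float).reshape(-1,3),d['rvec'],d['tvec'],d['K'],d['D'])[0][:,0]
def mid(d1,p1,d2,p2):
    a,b=ray(d1,p1),ray(d2,p2);A=np.array([a,-b]).T;t=np.linalg.lstsq(A,d2['C']-d1['C'],rcond=None)[0]
    P,Q=d1['C']+a*t[0],d2['C']+b*t[1];return (P+Q)/2,np.linalg.norm(P-Q)
def mask(d,lo,hi):
    return cv2.inRange(cv2.cvtColor(d['color'],cv2.COLOR_RGB2HSV),lo,hi)
def blobs(d,lo,hi,amin=15):
    n,l,s,c=cv2.connectedComponentsWithStats(mask(d,lo,hi));return [(c[i].round(1),s[i].tolist()) for i in range(1,n) if s[i][4]>=amin]
def crop(d,x,y,w,h,k,name):
    cv2.imwrite('pics/'+name,cv2.resize(d['color'][y:y+h,x:x+w,::-1],None,fx=k,fy=k,interpolation=cv2.INTER_CUBIC))
def tool():
    s=read_state();return np.array(s['eef_pos']),R.from_euler('xyz',s['tool_rot']),s
E
python3 - <<'E'
from h import *
d=cam('scene');print('C',d['C'].round())
crop(d,190,125,260,150,3,'crop1.png')
for n,lo,hi in(('yellow',(22,120,120),(35,255,255)),('green',(50,120,60),(75,255,255)),('red',(0,180,100),(6,255,255)),('blue',(105,150,80),(122,255,255))):
    for c,s in blobs(d,lo,hi):
        if s[1]>110: print(n,c,s,onz(d,c,70).round(),onz(d,c,225).round())
E
```

```text
C [1409. -221. 1424.]
yellow [150.2 216.4] [136, 205, 29, 24, 544] [ 379. -493.   70.] [ 497. -462.  225.]
yellow [225.7 230.3] [211, 218, 30, 26, 601] [ 502. -269.   70.] [ 606. -264.  225.]
green [301.1 178. ] [296, 173, 11, 11, 111] [373.  11.  70.] [491. -15. 225.]
green [314.8 183.5] [312, 181, 7, 5, 23] [408.  48.  70.] [523.  17. 225.]
green [231.6 192.2] [225, 185, 15, 15, 147] [ 362. -223.   70.] [ 482. -223.  225.]
red [394.2 153.7] [380, 141, 31, 30, 488] [365. 347.  70.] [485. 282. 225.]
blue [538.2 119.1] [532, 111, 13, 15, 62] [364. 917.  70.] [484. 787. 225.]
blue [632.3 115.6] [630, 111, 6, 10, 15] [ 450. 1279.   70.] [ 560. 1107.  225.]
blue [608.5 125. ] [594, 117, 27, 18, 130] [ 466. 1158.   70.] [ 574. 1000.  225.]
blue [554.4 125. ] [547, 123, 16, 5, 26] [408. 960.  70.] [522. 824. 225.]
blue [275.1 181.6] [268, 175, 16, 14, 181] [362. -75.  70.] [482. -92. 225.]
blue [153.5 223.2] [122, 190, 63, 63, 1664] [ 408. -486.   70.] [ 523. -456.  225.]
blue [477.2 218.2] [475, 215, 6, 8, 21] [692. 500.  70.] [774. 417. 225.]
blue [131.1 283.4] [110, 258, 44, 51, 1393] [ 603. -575.   70.] [ 695. -534.  225.]
blue [102.8 296. ] [100, 279, 6, 34, 96] [ 620. -660.   70.] [ 710. -610.  225.]
blue [289.2 288.9] [278, 279, 23, 21, 363] [ 754. -131.   70.] [ 829. -141.  225.]
blue [272.3 328.6] [266, 320, 14, 18, 214] [ 857. -207.   70.] [ 921. -208.  225.]
blue [241.5 337.5] [234, 328, 16, 19, 222] [ 858. -294.   70.] [ 921. -286.  225.]
blue [210.3 345.9] [202, 337, 17, 19, 232] [ 857. -381.   70.] [ 921. -363.  225.]
blue [179.  354.8] [170, 346, 19, 19, 245] [ 858. -468.   70.] [ 921. -440.  225.]
```

View pics/crop1.png

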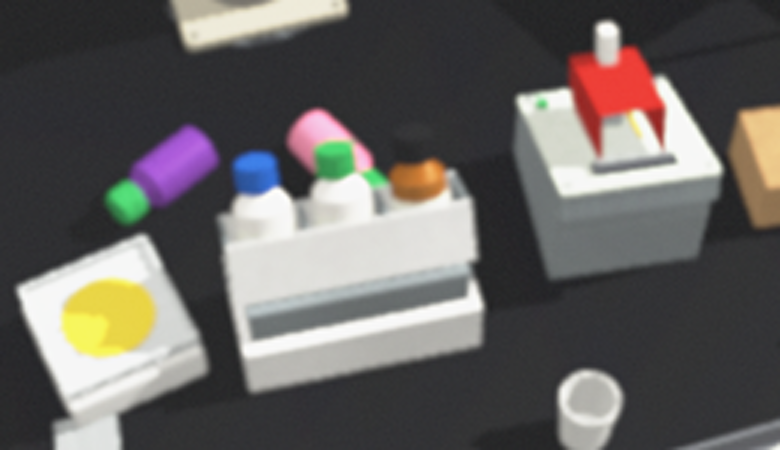

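The crop confirms it: the upright white bottle with the green cap in the rack's middle pocket is the target. The purple and pink bottles lie loose, and the white shaker carries the yellow mat. Next: coarse poses of the rack, shaker and console.

```bash
cat >> h.py <<'E'
def plan(P,rpy):
    "total shift (cm, current tool axes), then total turn (deg rotvec)"
    p,r,s=tool();Rt=R.from_euler('xyz',rpy)
    sh=r.inv().apply(np.array(P)-p)/10;w=np.degrees((r.inv()*Rt).as_rotvec())
    print('shift cm',sh.round(2),'rows>=',round(np.linalg.norm(sh)/4.17,1),'| turn deg',w.round(1),'rows>=',round(np.linalg.norm(w)/7.16,1))
E
python3 - <<'E'
from h import *
d=cam('scene')
px=lambda x,y:(190+x/3,125+y/3)
for n,p,z in(('rackbackL',px(250,388),0),('rackbackR',px(482,343),0),('sh',px(18,288),77),('sh',px(145,235),77),('sh',px(207,350),77),('sh',px(78,415),77),
 ('con back L top',px(555,195),164),('con back R top',px(718,172),164),('con bot L',px(553,278),0),('con bot R',px(697,257),0),('con frontL',px(517,98),96),('hinge',px(597,165),170),('hinge',px(672,158),170),('tab tip',px(606,27),228)):
    print(n,onz(d,p,z).round())
b,g,k=onz(d,(275.1,181.6),217),onz(d,(301.1,178),217),onz(d,px(415,140),217);print(b,g,k,np.degrees(np.arctan2(-(k-b)[0],(k-b)[1])))
m=mask(d,(20,100,100),(38,255,255));m[:,:205]=0;m[:,265:]=0;m[:210]=0
c=max(cv2.findContours(m,0,2)[0],key=cv2.contourArea);e=cv2.fitEllipse(cv2.convexHull(c));print(e,onz(d,e[0],70))
plan((400,-200,430),(np.pi,-np.radians(28),0))
E
```

```text
rackbackL [ 589. -143.    0.]
rackbackR [608. 109.   0.]
sh [ 445. -353.   77.]
sh [ 418. -211.   77.]
sh [ 577. -179.   77.]
sh [ 613. -319.   77.]
con back L top [556. 198. 164.]
con back R top [578. 368. 164.]
con bot L [552. 211.   0.]
con bot R [573. 374.   0.]
con frontL [370. 227.  96.]
hinge [537. 250. 170.]
hinge [551. 327. 170.]
tab tip [409. 304. 228.]
[475.45445243 -91.20130027 217.        ] [485.32650469 -13.98570894 217.        ] [486.35045906  70.44883802 217.        ] -3.8561815744239225
((225.6651153564453, 230.36480712890625), (25.272409439086914, 31.024465560913086), 75.3742904663086) [ 502.25117426 -269.43862014   70.        ]
shift cm [ 30.3  -32.09 -19.89] rows>= 11.6 | turn deg [-5.1 27.7 20.4] rows>= 4.9
```

```bash
python3 - <<'E'
from h import *
plan((391,-7,394),(np.pi,-np.radians(28),-np.radians(4.3)))
E
```

```text
shift cm [ 36.3  -50.45 -16.27] rows>= 15.4 | turn deg [-6.2 27.6 24.6] rows>= 5.2
```

Call:
move_arm(targets="1 0 0 -4 0 0 0; 1 0 0 -4 0 0 0; 1 0 0 -4 0 0 0; 1 0 0 -4 0 0 0; 1 2.1 -3 0 0 0 0")

```text
clock: 0.62
eef_pos: [238.2, -582.4, 400.8]
tool_rot: [3.119, 0.003, 0.355]
force: [-0.1, -1.0, 1.5]
width: 85.8
gripper_force: 0.0
```

Call:
move_arm(targets="1 2.1 -3 0 0 0 0; 1 2.1 -3 0 0 0 0; 1 2.1 -3 0 0 0 0; 1 2.1 -3 0 0 0 0; 1 2.1 -3 0 0 0 0")

```text
clock: 1.03
eef_pos: [284.6, -392.8, 391.2]
tool_rot: [-3.142, 0.0, 0.363]
force: [0.7, -0.1, 0.3]
width: 85.4
gripper_force: 0.0
```

Call:
move_arm(targets="1 2.1 -3 0 0 0 0; 1 2.1 -3 0 0 0 0; 1 2.1 -3 0 0 0 0; 1 2.1 -3 0 0 0 0; 1 2.1 -3 0 0 0 0")

```text
clock: 1.45
eef_pos: [329.5, -215.4, 391.4]
tool_rot: [3.141, -0.0, 0.363]
force: [1.0, 0.4, 0.2]
width: 85.3
gripper_force: 0.0
```

Call:
move_arm(targets="1 2.1 -3 0 0 0 0; 1 2.1 -3 0 0 0 0; 1 2.1 -3 0 0 0 0; 1 2.1 -3 0 0 0 0; 1 2.1 -3 0 0 0 0")

```text
clock: 1.87
eef_pos: [374.3, -37.9, 391.5]
tool_rot: [3.141, -0.001, 0.363]
force: [0.0, -0.2, 0.5]
width: 85.2
gripper_force: 0.0
```

Call:
move_arm(targets="1 0 0 0 -1 4.6 4.1; 1 0 0 0 -1 4.6 4.1; 1 0 0 0 -1 4.6 4.1; 1 0 0 0 -1 4.6 4.1; 1 0 0 0 -1 4.6 4.1")

```text
clock: 2.28
eef_pos: [374.3, -40.0, 391.6]
tool_rot: [3.128, -0.413, -0.001]
force: [-0.7, 1.6, 0.5]
width: 85.6
gripper_force: 0.0
```

Call:
move_arm(targets="1 0 0 0 -1 4.6 4.1; 1 0 0 0 0 0 0; 1 0 0 0 0 0 0")

```text
clock: 2.53
eef_pos: [373.7, -39.7, 391.3]
tool_rot: [-3.14, -0.488, -0.074]
force: [0.5, 0.7, 0.1]
width: 85.3
gripper_force: 0.0
```

```bash
python3 - <<'E'
from h import *
plan((391,-7,394),(np.pi,-np.radians(28),-np.radians(4.3)))
d=cam('wrist');p,r,s=tool();print(p,s['tool_rot'],s['qpos'],s['clock'],'cam in tool',r.inv().apply(d['C']-p))
cv2.imwrite('pics/w1.png',d['color'][...,::-1])
print([b for b in blobs(d,(50,120,60),(75,255,255))])
E
```

```text
shift cm [ 1.44 -3.38  0.47] rows>= 0.9 | turn deg [-0.1  0.   0.1] rows>= 0.0
[374.97873694 -39.75851053 392.02343584] [-3.1400301  -0.48904048 -0.07370146] [ 0.43953227 -0.22714116 -0.32148811  2.28195513 -0.15994923  0.59110621
 -1.42519026] 2.5833 cam in tool [  80.29602714    0.17414939 -142.22511192]
[(array([283.2, 155. ]), [264, 136, 39, 39, 1143]), (array([261.8, 245.7]), [247, 233, 32, 29, 547]), (array([104.5, 257.6]), [100, 253, 10, 10, 79]), (array([442.8, 266.7]), [436, 260, 15, 14, 98])]
```

View pics/w1.png

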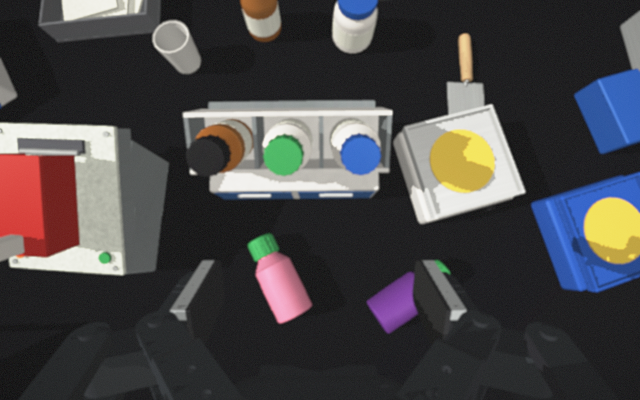

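The wrist view shows the rack squared with the picture. The green cap is at (283,155), between black (207,156) and blue (360,154). The white shaker's mat is at (462,161), the lying decoys are below, and the console is on the left.

```bash
python3 - <<'E'
from h import *
d=cam('wrist');s=cam('scene')
pw=[b[0] for b in blobs(d,(50,120,60),(75,255,255),800)][0];ps=[b[0] for b in blobs(s,(50,120,60),(75,255,255),15) if b[1][1]>165 and b[1][1]<178][0]
P,e=mid(d,pw,s,ps);print('stereo',P.round(1),e,'z217',onz(d,pw,217).round(1),'z222',onz(d,pw,222).round(1))
hu=[b for b in blobs(d,(105,150,80),(122,255,255),600) if 330<b[0][0]<390]
print([ (b,onz(d,b[0],220).round(1)) for b in hu])
dk=[b for b in blobs(d,(0,0,0),(179,255,70),400) if 190<b[0][0]<225]; print(dk)
psi=np.radians(-4.3);t=np.radians(28);a=np.array([-np.sin(t)*np.cos(psi),-np.sin(t)*np.sin(psi),np.cos(t)])
# predicted blob centre offset: hull of projected cap cylinder
y=np.array([-np.sin(psi),np.cos(psi),0]);x=np.cross(y,a);th=np.linspace(0,6.28,60)
for cam_,obs in((d,pw),(s,ps)):
  for c in(P,onz(d,pw,217)):
    pts=np.array([c+20*(np.cos(q)*x+np.sin(q)*y)+h*a for q in th for h in(-15,15)])
    h=cv2.convexHull(proj(cam_,pts).astype(np.float32));M=cv2.moments(h);print('pred',M['m10']/M['m00'],M['m01']/M['m00'],'obs',obs,proj(cam_,c))
m=mask(d,(20,100,100),(38,255,255));m[:,:380]=0;m[:,530:]=0
c=max(cv2.findContours(m,0,2)[0],key=cv2.contourArea);el=cv2.fitEllipse(cv2.convexHull(c));print(el,onz(d,el[0],70))
E
```

```text
stereo [483.7 -12.2 214.8] 2.7333563034479966 z217 [483.2 -11.1 217. ] z222 [481.7 -11.5 222. ]
[((array([357.3,   8.1]), [337, 0, 41, 21, 625]), array([ 653.2, -105.5,  220. ])), ((array([360.1, 155.8]), [341, 136, 40, 40, 1153]), array([477.1, -91.3, 220. ]))]
[]
pred 284.1269074171753 157.18734068393417 obs [283.3 156.5] [[284.59495003 156.54572739]]
pred 282.81186455357806 157.1430356384974 obs [283.3 156.5] [[283.3 156.5]]
pred 301.5499583695568 177.92141383674195 obs [301.1 178. ] [[301.54550635 177.88940477]]
pred 301.85801773157004 177.25603311089444 obs [301.1 178. ] [[301.85367885 177.22395559]]
((461.7062683105469, 161.85667419433594), (60.89748764038086, 66.13313293457031), 123.2682113647461) [ 500.11760874 -267.30258139   70.        ]
```

```bash
python3 - <<'E'
from h import *
psi=np.radians(-4);t=np.radians(28);a=np.array([-np.sin(t)*np.cos(psi),-np.sin(t)*np.sin(psi),np.cos(t)])
c=np.array([483.3,-11.5,216.5])
plan(c+60*a,(np.pi,-t,psi));plan(c-20*a,(np.pi,-t,psi))
E
```

```text
shift cm [ 1.02 -3.57 14.45] rows>= 3.6 | turn deg [-0.  -0.  -0.2] rows>= 0.0
shift cm [ 1.02 -3.57 22.45] rows>= 5.5 | turn deg [-0.  -0.  -0.2] rows>= 0.0
```

Call:
move_arm(targets="0.4 1 -3.55 0 0 0 0; 0.4 0 0 3.6 0 0 0; 0.4 0 0 3.6 0 0 0; 0.4 0 0 3.6 0 0 0; 0.4 0 0 3.6 0 0 0")

```text
clock: 3.1
eef_pos: [436.2, -15.1, 301.5]
tool_rot: [3.131, -0.484, -0.08]
force: [0.6, -1.3, 0.3]
width: 59.7
gripper_force: 0.0
```

Call:
move_arm(targets="0.4 0 0 0 0 0 0; 0.4 0 0 0 0 0 0")

```text
clock: 3.27
eef_pos: [435.4, -15.0, 302.5]
tool_rot: [3.13, -0.484, -0.079]
force: [0.2, 0.2, 0.3]
width: 59.5
gripper_force: 0.0
```

```bash
python3 - <<'E'
from h import *
psi=np.radians(-4);t=np.radians(28);a=np.array([-np.sin(t)*np.cos(psi),-np.sin(t)*np.sin(psi),np.cos(t)])
d=cam('wrist');b=[b for b in blobs(d,(50,120,60),(75,255,255),800)];print(b)
p,r,s=tool();print(p,s['width'],s['clock'])
for z in(217,225):
  q=onz(d,b[0][0],z);print(q)
  plan(q-20*a,(np.pi,-t,psi))
crop(d,120,60,400,300,2,'w2.png')
E
```

```text
[(array([306.4, 196.4]), [280, 168, 54, 58, 2372]), (array([270.8, 292.5]), [254, 276, 37, 36, 821])]
[435.4885521  -14.97308824 303.28745628] 59.86631082911353 3.3167
[483.29484301 -11.37338136 217.        ]
shift cm [ 0.16 -0.89 11.83] rows>= 2.8 | turn deg [ 0.9  0.2 -0.5] rows>= 0.1
[481.95720343 -11.46013083 225.        ]
shift cm [ 0.42 -0.86 11.06] rows>= 2.7 | turn deg [ 0.9  0.2 -0.5] rows>= 0.1
```

View pics/w2.png

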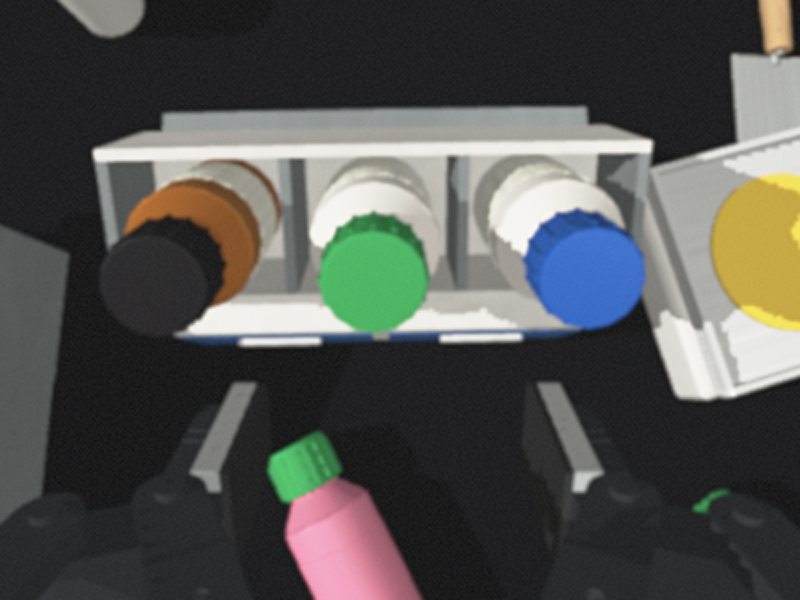

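The view agrees: the green cap is centred in the middle pocket, with clear room for the fingers between the black and blue caps. I'll go down along the bottle's axis and grip.

Call:
move_arm(targets="0.4 0.2 -0.85 0 0.9 0 -0.5; 0.4 0 0 3 0 0 0; 0.4 0 0 3 0 0 0; 0.4 0 0 3 0 0 0; 0.4 0 0 2.8 0 0 0")

```text
clock: 3.73
eef_pos: [470.5, -17.1, 252.0]
tool_rot: [3.127, -0.486, -0.073]
force: [0.1, -0.5, 0.6]
width: 60.1
gripper_force: 0.0
```

Call:
move_arm(targets="0.4 0 0 0 0 0 0; -0.5 0 0 0 0 0 0; -1 0 0 0 0 0 0; -1 0 0 0 0 0 0; -1 0 0 0 0 0 0")

```text
clock: 4.15
eef_pos: [469.8, -16.8, 251.7]
tool_rot: [3.128, -0.484, -0.074]
force: [-0.7, 0.6, -0.5]
width: 11.5
gripper_force: 0.0
```

Call:
move_arm(targets="-1 0 0 0 0 0 0; -1 0 0 0 0 0 0; -1 0 0 0 0 0 0")

```text
clock: 4.4
eef_pos: [469.7, -16.8, 250.9]
tool_rot: [3.128, -0.483, -0.074]
force: [-0.8, -0.2, -0.1]
width: 0.3
gripper_force: 0.0
```

```bash
python3 - <<'E'
from h import *
p,r,s=tool();print(p,s['tool_rot'],s['width'],s['gripper_force'],s['force'],p-r.apply([0,0,18.7]))
E
```

```text
[469.72510866 -16.79175517 250.85565149] [ 3.12817317 -0.48284717 -0.07365182] 0.31234393999172483 0.0 [-0.84776275 -0.22357784 -0.08518971] [461.08543127 -15.90265509 267.41631197]
```

It stopped short and closed on nothing, with no contact force, so probably a joint limit. Checking the joints.

```bash
python3 - <<'E'
from h import *
p,r,s=tool();print(s['qpos'].round(3) if hasattr(s['qpos'],'round') else s['qpos'],s['clock'])
E
```

```text
[ 0.348  0.214 -0.521  2.387  1.177  0.235 -2.9  ] 4.4
```

Joints 6 and 7 are at their limits because the wrist is nearly straight with the full 28° tilt. Closing along y leaves the pitch free, so I'll back off and grasp with the tool almost vertical (pitch −5°), which gives the wrist room.

Call:
move_arm(targets="0.4 0 0 -3 0 0 0; 0.4 0 0 -3 0 0 0; 0.4 0 0 -3 0 0 0; 0.4 0 0 0 0 -6 0; 0.4 0 0 0 0 -6 0")

```text
clock: 4.82
eef_pos: [445.1, -18.9, 298.4]
tool_rot: [3.124, -0.276, -0.083]
force: [2.2, -0.1, 0.5]
width: 59.1
gripper_force: 0.0
```

Call:
move_arm(targets="0.4 0 0 0 0 -6 0; 0.4 0 0 0 0 -5 0; 0.4 0 0 0 0 0 0; 0.4 0 0 0 0 0 0")

```text
clock: 5.15
eef_pos: [448.0, -19.1, 296.8]
tool_rot: [3.127, -0.088, -0.087]
force: [-0.7, 0.6, 0.4]
width: 60.0
gripper_force: 0.0
```

```bash
python3 - <<'E'
from h import *
p,r,s=tool();print(p,s['tool_rot'],s['qpos'].round(3),s['clock'],s['width'])
plan((481,-11.5,290),(np.pi,np.radians(-5),np.radians(-4)))
E
```

```text
[447.99230833 -19.09317458 296.78723849] [ 3.12737233 -0.08829803 -0.08719577] [ 0.635  0.294 -0.857  2.014  0.34   0.877 -2.061] 5.15 59.9531045113658
shift cm [ 3.15 -1.06  0.95] rows>= 0.8 | turn deg [ 0.9 -0.1 -1. ] rows>= 0.2
```

Call:
move_arm(targets="0.4 3.15 -1.05 0.95 0.9 0 -1; 0.4 0 0 0 0 0 0; 0.4 0 0 0 0 0 0")

```text
clock: 5.4
eef_pos: [479.7, -11.4, 289.7]
tool_rot: [3.14, -0.087, -0.068]
force: [-1.8, -0.2, 0.1]
width: 59.7
gripper_force: 0.0
```

```bash
python3 - <<'E'
from h import *
p,r,s=tool();print(p,s['tool_rot'],s['qpos'].round(3))
plan((485,-11.5,198),(np.pi,np.radians(-5),np.radians(-4)))
d=cam('wrist');b=[b for b in blobs(d,(50,120,60),(75,255,255),800)][0][0];print(onz(d,b,217),onz(d,b,222))
E
```

```text
[479.73329912 -11.36931253 289.67646181] [ 3.14012996 -0.08727507 -0.06824737] [ 0.589  0.36  -0.843  1.955  0.379  0.891 -2.082]
shift cm [-0.27 -0.04  9.18] rows>= 2.2 | turn deg [ 0.1 -0.   0.1] rows>= 0.0
[480.40240524  -5.8764575  217.        ] [481.93836049  -6.10771579 222.        ]
```

```bash
python3 - <<'E'
from h import *
d=cam('wrist');
for b in blobs(d,(50,100,40),(78,255,255),200)+blobs(d,(105,150,80),(122,255,255),600):print(b,onz(d,b[0],219).round(1))
crop(d,120,60,400,300,2,'w3.png')
E
```

```text
(array([308.9, 218.3]), [259, 178, 90, 82, 4399]) [480.8  -5.8 219. ]
(array([480.2, 271.1]), [460, 253, 39, 39, 852]) [ 432. -127.  219.]
(array([431.9, 211.4]), [398, 177, 69, 68, 3532]) [479.8 -90.7 219. ]
(array([624.2, 233.1]), [605, 176, 35, 116, 3385]) [ 452.9 -234.4  219. ]
```

View pics/w3.png

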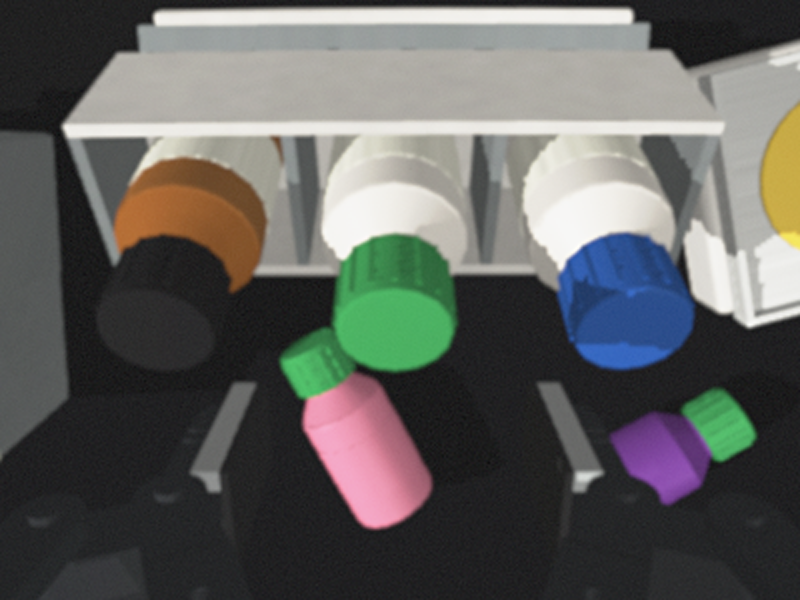

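The blob had merged with the pink bottle's green cap. The real cap is centred at about (317,211), midway between the fingers, so I'll go down.

Call:
move_arm(targets="0.4 -0.3 0 3 0 0 0; 0.4 0 0 3 0 0 0; 0.4 0 0 3.2 0 0 0; 0.4 0 0 0 0 0 0; 0.4 0 0 0 0 0 0")

```text
clock: 5.92
eef_pos: [483.9, -12.3, 198.4]
tool_rot: [3.139, -0.085, -0.068]
force: [0.8, -0.2, 1.4]
width: 59.5
gripper_force: 0.0
```

Call:
move_arm(targets="-1 0 0 0 0 0 0; -1 0 0 0 0 0 0; -1 0 0 0 0 0 0; -1 0 0 0 0 0 0; -1 0 0 0 0 0 0")

```text
clock: 6.33
eef_pos: [486.4, -11.9, 200.8]
tool_rot: [3.14, -0.092, -0.07]
force: [-2.9, 0.9, 7.2]
width: 38.8
gripper_force: 59.8
```

```bash
python3 - <<'E'
from h import *
p,r,s=tool();print(p,s['tool_rot'],s['qpos'].round(3),s['width'],s['gripper_force'],s['force'])
psi=np.radians(-4);t=np.radians(28);a=np.array([-np.sin(t)*np.cos(psi),-np.sin(t)*np.sin(psi),np.cos(t)])
print(r.inv().apply(a))
E
```

```text
[486.42181894 -11.94504387 200.82162247] [ 3.139596  -0.0915425 -0.0695322] [ 0.477  0.484 -0.73   2.064  0.553  0.689 -2.248] 38.79618272972778 59.778488874435425 [-2.89948527  0.85071927  7.17415546]
[-0.38679144  0.00170934 -0.92216564]
```

Gripped: opening 38.8 mm, force 60 N. Pulling out along the bottle's axis.

Call:
move_arm(targets="-1 -0.6 0 -1.4 0 0 0; -1 -0.75 0 -1.8 0 0 0; -1 -0.75 0 -1.8 0 0 0; -1 -0.75 0 -1.8 0 0 0; -1 -0.75 0 -1.8 0 0 0")

```text
clock: 6.75
eef_pos: [441.8, -9.1, 282.9]
tool_rot: [3.139, -0.089, -0.069]
force: [0.7, -0.7, -1.7]
width: 38.3
gripper_force: 60.8
```

```bash
python3 - <<'E'
from h import *
p,r,s=tool();print(p,s['tool_rot'],s['qpos'].round(3),s['width'],s['gripper_force'],s['force'])
E
```

```text
[441.77479526  -9.06396765 282.85026166] [ 3.13909039 -0.08929632 -0.06913517] [ 0.63   0.306 -0.871  2.052  0.354  0.833 -2.08 ] 38.304906426289534 60.789023637771606 [ 0.74741722 -0.65680727 -1.68006377]
```

Call:
move_arm(targets="-1 0 0 -3 0 0 0; -1 0 0 -3 0 0 0; -1 0 0 -3 0 0 0; -1 0 0 0 0 -7 0; -1 0 0 0 0 -7 0")

```text
clock: 7.17
eef_pos: [434.2, -9.1, 376.6]
tool_rot: [3.133, 0.149, -0.073]
force: [1.6, -0.2, -2.5]
width: 38.6
gripper_force: 61.1
```

Call:
move_arm(targets="-1 0 0 0 0 -7 0; -1 0 0 0 0 -7 0; -1 0 0 0 0 0 0; -1 0 0 0 0 0 0")

```text
clock: 7.5
eef_pos: [435.2, -8.3, 369.7]
tool_rot: [-3.141, 0.401, -0.069]
force: [-1.3, -0.1, -1.3]
width: 38.6
gripper_force: 61.1
```

```bash
python3 - <<'E'
from h import *
p,r,s=tool();print(p,s['tool_rot'],s['qpos'].round(3),s['width'])
pin=p-r.apply([0,0,18.7]);print('pinch',pin)
d=cam('side');b=blobs(d,(50,110,50),(78,255,255),30);print(b);cv2.imwrite('pics/side1.png',d['color'][...,::-1])
d=cam('scene');b=blobs(d,(50,110,50),(78,255,255),30);print(b);print('pinch px',proj(d,pin))
crop(d,240,90,200,150,4,'sc1.png')
off=np.array([500.7,-268,pin[2]])-pin;plan(p+off,s['tool_rot'])
E
```

```text
[435.15467921  -8.34379846 369.73362259] [-3.14098364  0.40141807 -0.06948947] [ 0.524  0.524 -0.873  1.569  0.232  1.603 -2.03 ] 38.55259358235196
pinch [442.44279371  -8.86247857 386.94711608]
[(array([294.9, 148.1]), [292, 143, 9, 13, 69]), (array([ 28.4, 152.9]), [20, 145, 15, 15, 118]), (array([283.7, 227. ]), [276, 222, 14, 14, 91]), (array([294.8, 280.2]), [288, 273, 15, 15, 156]), (array([ 31. , 342.5]), [31, 327, 1, 32, 32]), (array([ 17.1, 351.9]), [9, 336, 15, 31, 161]), (array([ 25.6, 389.5]), [16, 377, 16, 23, 252])]
[(array([158.3,   3.8]), [156, 0, 7, 8, 35]), (array([370.7,   1.8]), [367, 0, 9, 5, 40]), (array([95.7, 13.5]), [93, 4, 7, 17, 42]), (array([294.3,  10. ]), [290, 6, 10, 9, 73]), (array([195.4,  10.4]), [183, 8, 27, 6, 47]), (array([69.1, 19.5]), [65, 10, 12, 18, 84]), (array([38.1, 25.7]), [33, 17, 11, 16, 60]), (array([177.4,  23.3]), [170, 16, 15, 16, 183]), (array([54.2, 39.5]), [42, 37, 25, 6, 33]), (array([153.,  41.]), [147, 36, 13, 11, 108]), (array([11. , 49.5]), [0, 47, 22, 6, 54]), (array([296.6, 128.7]), [291, 124, 13, 11, 115]), (array([313.3, 184.2]), [308, 181, 11, 6, 38]), (array([231.6, 192.3]), [225, 185, 15, 15, 155])]
pinch px [[296.26405252 127.7874033 ]]
shift cm [ 7.2  25.49 -2.77] rows>= 6.4 | turn deg [ 0.1 -0.2  0. ] rows>= 0.0
```

View pics/side1.png

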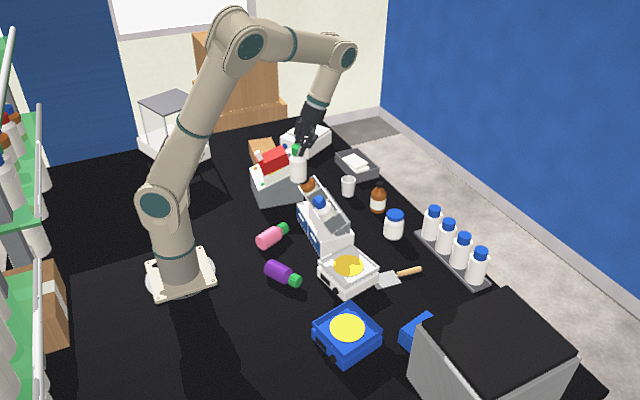

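The side view shows the bottle hanging roughly upright in the gripper, with its body at (298,170). Now over to the mat.

Call:
move_arm(targets="-1 0.9 3.2 -0.35 0 0 0; -1 0.9 3.2 -0.35 0 0 0; -1 0.9 3.2 -0.35 0 0 0; -1 0.9 3.2 -0.35 0 0 0; -1 0.9 3.2 -0.35 0 0 0")

```text
clock: 8.02
eef_pos: [470.7, -172.7, 372.2]
tool_rot: [3.137, 0.396, -0.071]
force: [0.5, 0.1, -1.2]
width: 38.6
gripper_force: 61.2
```

Call:
move_arm(targets="-1 0.9 3.2 -0.35 0 0 0; -1 0.9 3.2 -0.35 0 0 0; -1 0.9 3.1 -0.35 0 0 0; -1 0 0 0 0 0 0; -1 0 0 0 0 0 0")

```text
clock: 8.43
eef_pos: [492.8, -269.8, 370.6]
tool_rot: [3.138, 0.397, -0.075]
force: [-0.0, 1.3, -2.5]
width: 38.7
gripper_force: 61.4
```

```bash
python3 - <<'E'
from h import *
p,r,s=tool();print(p,s['tool_rot'],s['qpos'].round(3),s['width'])
pin=p-r.apply([0,0,18.7]);print('pinch',pin)
D={}
for n in('side','scene'):
    d=D[n]=cam(n);print(n,'cap',proj(d,pin)[0].round(1),'foot if upright',proj(d,pin-[0,0,113])[0].round(1))
    print([ (b[0],b[1]) for b in blobs(d,(50,110,50),(78,255,255),30) if np.linalg.norm(b[0]-proj(d,pin)[0])<40])
    m=mask(d,(20,100,100),(38,255,255));c=[k for k in cv2.findContours(m,0,2)[0] if cv2.contourArea(k)>100]
    for k in c:
        e=cv2.fitEllipse(cv2.convexHull(k));print('yel',np.round(e[0],1),np.round(e[1],1),onz(d,e[0],70).round(1))
im=[]
for n in D:
    u,v=proj(D[n],pin-[0,0,60])[0].astype(int);q=D[n]['color'][max(v-65,0):v+65,max(u-50,0):u+50];im.append(cv2.resize(q,(400,520),interpolation=cv2.INTER_CUBIC))
    print(n,u-50,v-65)
cv2.imwrite('pics/hold.png',np.hstack(im)[...,::-1])
E
```

```text
[ 492.80505958 -269.78304883  370.55053375] [ 3.13773726  0.39731803 -0.07462984] [ 0.759  0.698 -0.783  1.223  0.461  1.8   -1.624] 38.655239781247474
pinch [ 500.0261433  -270.25066289  387.79371464]
side cap [352.5 185.1] foot if upright [350.8 216. ]
[(array([349.5, 185. ]), [345, 179, 12, 15, 107])]
yel [347.  327.5] [28.2 34.6] [ 376.2 -493.    70. ]
yel [347.8 265.2] [21.4 29.7] [ 500.1 -269.7   70. ]
scene cap [205.8 165. ] foot if upright [213.5 190.7]
[(array([206.3, 167.6]), [199, 163, 15, 10, 103]), (array([231.8, 192.4]), [226, 185, 14, 15, 150])]
yel [225.7 230.4] [25.3 31. ] [ 502.3 -269.4   70. ]
yel [150.3 216.3] [23.4 30.8] [ 378.2 -493.    70. ]
side 301 136
scene 160 114
```

View pics/hold.png

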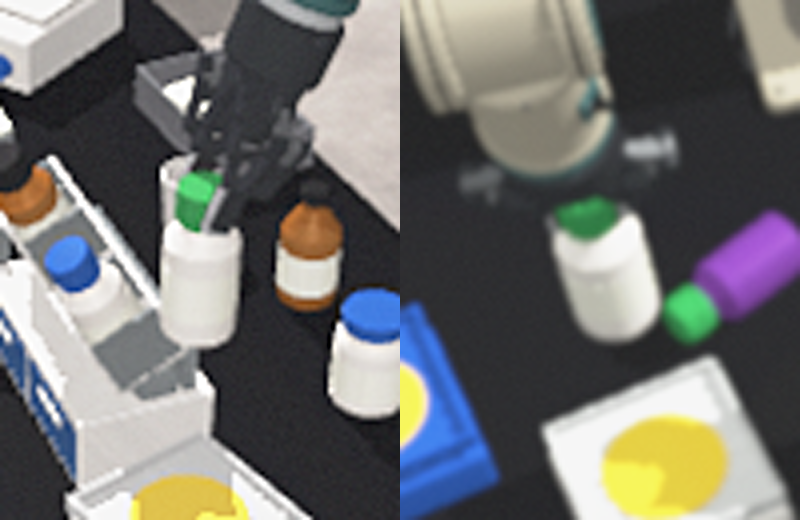

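The bottle is upright and centred over the mat: it is at (500,−270) and the mat at (501,−269). Descending.

Call:
move_arm(targets="-1 1.4 0 3.32 0 0 0; -1 1.4 0 3.32 0 0 0; -1 1.4 0 3.32 0 0 0; -1 1.4 0 3.32 0 0 0; -1 1.2 0 2.77 0 0 0")

```text
clock: 8.95
eef_pos: [493.1, -267.0, 194.0]
tool_rot: [3.14, 0.4, -0.068]
force: [-0.0, -0.2, -0.6]
width: 38.7
gripper_force: 61.4
```

Call:
move_arm(targets="-1 0.39 0 0.92 0 0 0; -1 0 0 0 0 0 0; -1 0 0 0 0 0 0")

```text
clock: 9.2
eef_pos: [494.3, -267.8, 186.3]
tool_rot: [3.14, 0.399, -0.069]
force: [1.6, -0.0, -0.9]
width: 38.7
gripper_force: 61.4
```

```bash
python3 - <<'E'
from h import *
p,r,s=tool();print(p,s['tool_rot'],s['qpos'].round(3),s['width'],s['force'])
print('pinch',p-r.apply([0,0,18.7]))
E
```

```text
[ 494.30328572 -267.81628587  186.30039854] [ 3.13968194  0.3990402  -0.06906872] [ 0.759  0.861 -0.741  1.455  0.555  1.464 -1.731] 38.656182081100155 [ 1.60108266 -0.00300116 -0.93232865]
pinch [ 501.55400335 -268.28206584  203.53118909]
```

Call:
move_arm(targets="-1 0.39 0 0.92 0 0 0; -1 0.08 0 0.18 0 0 0; -1 0.08 0 0.18 0 0 0; -1 0 0 0 0 0 0")

```text
clock: 9.53
eef_pos: [493.9, -268.7, 171.0]
tool_rot: [3.139, 0.4, -0.071]
force: [0.0, 0.2, -1.3]
width: 38.2
gripper_force: 61.4
```

Call:
move_arm(targets="-1 0.08 0 0.18 0 0 0; -1 0 0 0 0 0 0")

```text
clock: 9.7
eef_pos: [494.1, -268.6, 169.8]
tool_rot: [3.139, 0.4, -0.071]
force: [1.1, 0.1, 4.5]
width: 38.5
gripper_force: 61.8
```

Call:
move_arm(targets="-1 0.08 0 0.18 0 0 0; -1 0 0 0 0 0 0")

```text
clock: 9.87
eef_pos: [494.1, -268.5, 169.7]
tool_rot: [3.138, 0.4, -0.071]
force: [-1.6, 0.9, 13.5]
width: 38.6
gripper_force: 62.9
```

The foot is on the mat: 4.5 N, then 13.5 N. Releasing and backing off along the tool axis.

Call:
move_arm(targets="-0.05 -0.05 0 -0.1 0 0 0; 0.3 0 0 0 0 0 0; 0.4 0 0 0 0 0 0; 0.4 0 0 0 0 0 0; 0.4 0 0 0 0 0 0")

```text
clock: 10.28
eef_pos: [493.6, -268.7, 167.5]
tool_rot: [3.14, 0.401, -0.07]
force: [0.7, -0.4, -0.1]
width: 59.6
gripper_force: 0.0
```

Call:
move_arm(targets="0.4 0 0 -2 0 0 0; 0.4 0 0 -3 0 0 0; 0.4 0 0 -4 0 0 0; 0.4 0 0 -4 0 0 0; 0.4 0 0 -4 0 0 0")

```text
clock: 10.7
eef_pos: [560.0, -273.1, 325.9]
tool_rot: [3.14, 0.401, -0.07]
force: [1.8, 0.0, 0.3]
width: 59.9
gripper_force: 0.0
```

```bash
python3 - <<'E'
from h import *
p,r,s=tool();print(p,s['tool_rot'],s['qpos'].round(3),s['width'])
D={n:cam(n) for n in('side','scene')};im=[]
for n in D:
    u,v=proj(D[n],(501,-268,130))[0].astype(int);q=D[n]['color'][v-50:v+50,u-50:u+50];im.append(cv2.resize(q,(320,320),interpolation=cv2.INTER_CUBIC))
    print(n,[b for b in blobs(D[n],(50,110,50),(78,255,255),30) if np.linalg.norm(b[0]-[u,v])<45],proj(D[n],(501,-268,183)))
g=D['side'];u,v=proj(g,(430,300,170))[0].astype(int);print('g',u-40,v-40);im.append(cv2.resize(g['color'][v-50:v+30,u-20:u+60],(480,480),interpolation=cv2.INTER_CUBIC)[:320])
g=D['scene'];im=np.hstack(im);
q=cv2.resize(g['color'][125:225,340:440],(280,280),interpolation=cv2.INTER_CUBIC)
cv2.imwrite('pics/placed.png',im[:,:800,::-1])
E
```

```text
[ 559.98696977 -273.10237466  325.86329412] [ 3.14019274  0.40137165 -0.07029387] [ 0.658  0.832 -0.745  1.064  0.511  1.823 -1.626] 59.92258357847499
side [(array([349. , 238.4]), [343, 232, 13, 14, 157])] [[349.35135445 238.54714674]]
scene [(array([233.2, 194.3]), [228, 189, 12, 11, 94]), (array([218.6, 207. ]), [211, 200, 16, 16, 195])] [[219.90954007 209.41390753]]
g 224 121
```

View pics/placed.png

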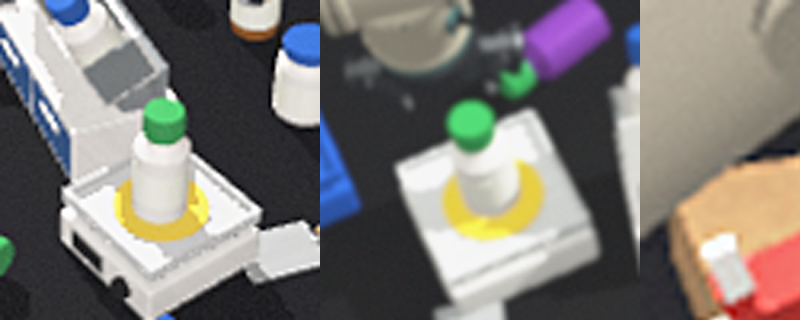

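The bottle stands upright, centred on the mat. The cap is within 1 px of its predicted place in the side view and about 3 px off in the scene view. Next is the console, so I'll raise the arm, straighten the tool and go above the guard.

Call:
move_arm(targets="0.4 -1.5 0 -3.6 0 0 0; 0.4 -1.5 0 -3.6 0 0 0; 0.4 -1.5 0 -3.6 0 0 0; 0.4 0 0 0 0 6 0; 0.4 0 0 0 0 6 0")

```text
clock: 11.22
eef_pos: [560.3, -272.5, 406.2]
tool_rot: [3.14, 0.21, -0.071]
force: [-0.1, -0.1, 0.4]
width: 60.0
gripper_force: 0.0
```

Call:
move_arm(targets="0.4 0 0 0 0 6 0; 0.4 0 0 0 0 5 0; 0.4 0 0 0 0 0 -3.5; 0.4 0 0 0 0 0 0")

```text
clock: 11.55
eef_pos: [557.0, -273.1, 408.6]
tool_rot: [-3.141, 0.02, -0.009]
force: [0.3, -0.3, -0.8]
width: 59.6
gripper_force: 0.0
```

```bash
python3 - <<'E'
from h import *
p,r,s=tool();print(p,s['tool_rot'],s['qpos'].round(3),s['width'],s['clock'])
plan((430,293,400),(np.pi,0,np.radians(-7.4)))
E
```

```text
[ 556.9958075  -273.05936271  408.59075681] [-3.14062492  0.02009209 -0.00884379] [ 0.763  0.522 -0.631  1.294  0.304  1.44  -1.429] 59.5832400060062 11.55
shift cm [-13.18 -56.49   1.18] rows>= 13.9 | turn deg [0.  1.2 6.9] rows>= 1.0
```

Call:
move_arm(targets="0.4 -0.88 -3.77 0.05 0 0 0; 0.4 -0.88 -3.77 0.05 0 0 0; 0.4 -0.88 -3.77 0.05 0 0 0; 0.4 -0.88 -3.77 0.05 0 0 0; 0.4 -0.88 -3.77 0.05 0 0 0")

```text
clock: 11.97
eef_pos: [516.2, -81.9, 406.3]
tool_rot: [-3.139, 0.02, -0.011]
force: [1.3, 0.6, 0.4]
width: 59.9
gripper_force: 0.0
```

Call:
move_arm(targets="0.4 -0.88 -3.77 0.05 0 0 0; 0.4 -0.88 -3.77 0.05 0 0 0; 0.4 -0.88 -3.77 0.05 0 0 0; 0.4 -0.88 -3.77 0.05 0 0 0; 0.4 -0.88 -3.77 0.05 0 0 0")

```text
clock: 12.38
eef_pos: [473.8, 107.1, 405.4]
tool_rot: [-3.139, 0.02, -0.011]
force: [0.1, 0.2, -0.3]
width: 59.5
gripper_force: 0.0
```

Call:
move_arm(targets="0.4 -0.88 -3.77 0.05 0 0 0; 0.4 -0.88 -3.77 0.05 0 0 0; 0.4 -0.88 -3.77 0.05 0 0 0; 0.4 -0.88 -3.77 0.05 0 0 0; 0.4 -0.88 -3.77 0.05 0 0 0")

```text
clock: 12.8
eef_pos: [431.4, 296.1, 404.0]
tool_rot: [-3.14, 0.02, -0.011]
force: [0.9, -0.3, -0.1]
width: 59.7
gripper_force: 0.0
```

Call:
move_arm(targets="0.4 0 0 0 0 1.2 6.9; 0.4 0 0 0 0 0 0; 0.4 0 0 0 0 0 0")

```text
clock: 13.05
eef_pos: [431.9, 294.1, 403.9]
tool_rot: [3.141, -0.001, -0.127]
force: [0.6, 0.1, 0.0]
width: 59.9
gripper_force: 0.0
```

```bash
python3 - <<'E'
from h import *
p,r,s=tool();print(p,s['tool_rot'],s['qpos'].round(3),s['clock'])
w,s1,s2=cam('wrist'),cam('scene'),cam('side')
A=cv2.resize(w['color'][40:340,100:540],(800,545),interpolation=cv2.INTER_CUBIC)
for d,x,y,ox in((s1,350,120,0),(s2,230,125,1)):
    q=cv2.resize(d['color'][y:y+50,x:x+80],(240,150),interpolation=cv2.INTER_CUBIC);A[545-150:,(0 if ox==0 else 560):(240 if ox==0 else 800)]=q
cv2.imwrite('pics/con.png',A[...,::-1])
for n,d in(('w',w),('scene',s1),('side',s2)):
    m=mask(d,(0,140,60),(8,255,255))|mask(d,(174,140,60),(179,255,255))
    c=max(cv2.findContours(m,0,2)[0],key=cv2.contourArea);print(n,cv2.boundingRect(c),cv2.approxPolyDP(cv2.convexHull(c),2,True)[:,0].tolist())
E
```

```text
[431.89540071 294.06468604 403.94455554] [ 3.14117379e+00 -5.26185010e-04 -1.26928550e-01] [-0.114  0.361 -0.772  1.585  0.259  1.302 -2.621] 13.05
w (269, 77, 73, 116) [[338, 77], [341, 91], [338, 191], [277, 192], [269, 94], [274, 78]]
scene (379, 140, 32, 35) [[401, 140], [410, 159], [410, 170], [389, 174], [379, 144]]
side (256, 145, 34, 30) [[282, 146], [289, 163], [264, 174], [256, 159], [263, 153]]
```

View pics/con.png

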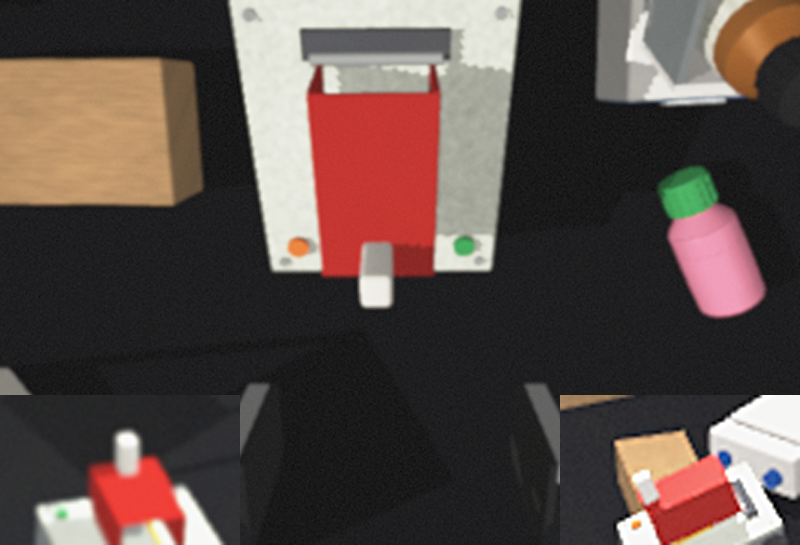

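The picture shows the guard seemingly closed. Its tab end is at crop (376,292), i.e. wrist px (306.5,201), the hinge bar at crop (376,30–62), and the face's front edge at crop row 270. The tab also shows in the insets, at scene px (392,134) and side px (257,152).

```bash
python3 - <<'E'
from h import *
w,s1,s2=cam('wrist'),cam('scene'),cam('side')
W=lambda u,v:(100+u/1.818,40+v/1.8167)
te=W(375.5,292)
print('tab end w-scene',mid(w,te,s1,(392.3,133.7)),'\n w-side',mid(w,te,s2,(257,152.3)),'\n scene-side',mid(s1,(392.3,133.7),s2,(257,152.3)),'\n z=220',onz(w,te,220))
print('front edge',onz(w,W(272,270),96).round(1),onz(w,W(492,270),96).round(1))
for v in(29,56,62): print('hinge bar',v,onz(w,W(302,v),168).round(1),onz(w,W(450,v),168).round(1))
psi=np.radians(-7.3);t=np.radians(20);ex=np.array([np.cos(t)*np.cos(psi),np.cos(t)*np.sin(psi),np.sin(t)]);ez=np.array([-np.sin(t)*np.cos(psi),-np.sin(t)*np.sin(psi),np.cos(t)])
E=onz(w,te,220);H=E+105*ex-96*ez;print('H from tab',H)
ey=np.cross(ez,ex)
# predicted guard top corners (w=58) if closed
for u in(-120,0):
  for v in(-36,36): print(u,v,proj(w,H+u*ex+v*ey+58*ez)[0].round(1),end=' ')
E
```

```text
tab end w-scene (array([404.3850322 , 307.68065882, 222.80019511]), np.float64(0.8323659359315385)) 
 w-side (array([402.41401422, 308.44331205, 215.02008116]), np.float64(0.8276705117621164)) 
 scene-side (array([401.36752062, 308.2018471 , 216.96593446]), np.float64(4.081379293715349)) 
 z=220 [403.70134128 308.23824396 220.        ]
front edge [390.4 395.6  96. ] [368.1 226.   96. ]
hinge bar 29 [552.1 332.1 168. ] [540.8 246.7 168. ]
hinge bar 56 [537.4 334.7 168. ] [525.9 248.3 168. ]
hinge bar 62 [534.1 335.3 168. ] [522.6 248.7 168. ]
H from tab [534.13710597 291.52903713 165.70162345]
-120 -36 [338.9 190. ] -120 36 [276.5 190.2] 0 -36 [343.4  87.7] 0 36 [266.4  88.1]
```

The guard is closed: projecting its front corners from H=(534,291.5,166) matches the picture within 2 px. The grip point is at about (408,308,209).

```bash
python3 - <<'E'
from h import *
plan((407.8,307.7,193),(np.pi,0,np.radians(-7.3)))
E
```

```text
shift cm [-2.68 -1.12 21.14] rows>= 5.1 | turn deg [-0.  -0.1 -0.2] rows>= 0.0
```

Call:
move_arm(targets="0.4 -2.68 -1.1 3 0 0 -0.2; 0.4 0 0 3.5 0 0 0; 0.4 0 0 3.5 0 0 0; 0.4 0 0 3.5 0 0 0; 0.4 0 0 0 0 0 0")

```text
clock: 13.77
eef_pos: [404.7, 304.5, 264.1]
tool_rot: [3.134, 0.006, -0.127]
force: [-0.4, -2.0, -0.4]
width: 60.1
gripper_force: 0.0
```

```bash
python3 - <<'E'
from h import *
p,r,s=tool();print(p,s['qpos'].round(3));plan((407.8,307.7,193),(np.pi,0,np.radians(-7.3)))
E
```

```text
[404.72375169 304.50546455 264.14692776] [-0.198  0.467 -0.728  1.847  0.368  0.977 -2.783]
shift cm [ 0.31 -0.41  7.11] rows>= 1.7 | turn deg [0.4 0.4 0. ] rows>= 0.1
```

Call:
move_arm(targets="0.4 0.3 -0.4 2.4 0.4 0.4 0; 0.4 0 0 2.4 0 0 0; 0.4 0 0 2.3 0 0 0; 0.4 0 0 0 0 0 0; 0.4 0 0 0 0 0 0")

```text
clock: 14.18
eef_pos: [411.5, 312.5, 199.5]
tool_rot: [-3.134, -0.008, -0.127]
force: [0.7, 0.0, -0.2]
width: 60.0
gripper_force: 0.0
```

```bash
python3 - <<'E'
from h import *
p,r,s=tool();print(p,s['qpos'].round(3),s['force']);plan((407.8,307.7,193),(np.pi,0,np.radians(-7.3)))
E
```

```text
[411.49291914 312.54742445 199.45024951] [-0.258  0.547 -0.66   1.92   0.457  0.815 -2.862] [ 0.73571783  0.02993797 -0.18820917]
shift cm [-0.31  0.53  0.64] rows>= 0.2 | turn deg [-0.5 -0.5  0. ] rows>= 0.1
```

Call:
move_arm(targets="0.4 -0.3 0.45 0.6 -0.4 -0.4 0; 0.4 0 0 0 0 0 0; 0.4 0 0 0 0 0 0; -1 0 0 0 0 0 0; -1 0 0 0 0 0 0")

```text
clock: 14.6
eef_pos: [407.9, 308.7, 193.2]
tool_rot: [-3.14, -0.003, -0.126]
force: [-0.0, 0.4, -0.2]
width: 36.1
gripper_force: 0.0
```

Call:
move_arm(targets="-1 0 0 0 0 0 0; -1 0 0 0 0 0 0; -1 0 0 0 0 0 0; -1 0 0 0 0 0 0")

```text
clock: 14.93
eef_pos: [407.6, 309.2, 192.8]
tool_rot: [-3.139, -0.002, -0.126]
force: [0.4, 1.7, 2.2]
width: 16.9
gripper_force: 59.8
```

```bash
python3 - <<'E'
from h import *
p,r,s=tool();print(p,s['tool_rot'],s['qpos'].round(3),s['width'],s['force'],s['gripper_force'])
E
```

```text
[407.5997836  309.20879572 192.78258506] [-3.13929678e+00 -2.03242084e-03 -1.25510568e-01] [-0.261  0.553 -0.655  1.932  0.46   0.805 -2.866] 16.881903542266155 [0.44061972 1.70159068 2.20984797] 59.79900777339935
```

The tab is gripped at 16.9 mm. Swinging the guard along its arc while watching the force.

Call:
move_arm(targets="-1 0.65 0 -1.52 0 0 0; -1 0.83 0 -1.43 0 0 0; -1 1 0 -1.32 0 0 0")

```text
clock: 15.18
eef_pos: [433.4, 305.9, 234.7]
tool_rot: [-3.138, -0.002, -0.126]
force: [9.2, 6.2, -17.7]
width: 17.1
gripper_force: 58.8
```

```bash
python3 - <<'E'
from h import *
p,r,s=tool();print(p,s['tool_rot'],s['qpos'].round(3),s['width'],s['force'],s['torque'])
H=np.array([534,291.5,166]);q=p-r.apply([0,0,18.7])-H;c,sn=np.cos(-.127),np.sin(-.127);x,z=q[0]*c+q[1]*sn,q[2];print(x,z,np.hypot(x,z),'theta',np.radians(160.4)-np.arctan2(z,x))
E
```

```text
[433.38305111 305.94191852 234.74686958] [-3.13833617e+00 -2.24873674e-03 -1.25640926e-01] [-0.207  0.526 -0.687  1.837  0.411  0.921 -2.777] 17.05138281420705 [  9.17539355   6.21237946 -17.66113205] [ 1.13237792 -1.45499266  0.07200323]
-101.67777906112495 87.44672314294039 134.10928432901656 theta 0.36820814476448227
```

Call:
move_arm(targets="-1 1.23 0 -1.1 0 0 0; -1 1.36 0 -0.93 0 0 0; -1 1.41 0 -0.83 0 0 0; -1 1.5 0 -0.67 0 0 0")

```text
clock: 15.52
eef_pos: [484.9, 299.6, 269.4]
tool_rot: [-3.139, 0.003, -0.125]
force: [0.2, 6.4, -15.0]
width: 16.2
gripper_force: 58.7
```

```bash
cat > g.py <<'E'
from h import *
p,r,s=tool();print(p,s['tool_rot'],s['qpos'].round(3),s['width'],s['clock'])
H=np.array([534,291.5,166]);q=p-r.apply([0,0,18.7])-H;c,sn=np.cos(-.127),np.sin(-.127);x,z=q[0]*c+q[1]*sn,q[2];a=np.arctan2(z,x)
f=np.array(s['force']);fx=f[0]*c+f[1]*sn
print('x z R',x,z,np.hypot(x,z),'theta',np.radians(160.4)-a,'ang',np.degrees(a),'f rad,tan,y',fx*np.cos(a)+f[2]*np.sin(a),fx*np.sin(a)-f[2]*np.cos(a),-f[0]*sn+f[1]*c)
E
python3 g.py
```

```text
[484.91514887 299.62211711 269.35250116] [-3.13920956  0.00340274 -0.12474433] [-0.157  0.548 -0.695  1.684  0.389  1.053 -2.671] 16.187027344916753 15.5167
x z R -49.6545449763009 122.05233979732958 131.76626080604356 theta 0.8423314465421925 ang 112.13796316198285 f rad,tan,y -13.671123491038381 -6.233158024473904 6.33154855420772
```

Call:
move_arm(targets="-1 1.53 0 -0.42 0 0 0; -1 1.57 0 -0.25 0 0 0; -1 1.6 0 -0.06 0 0 0; -1 1.6 0 0.11 0 0 0")

```text
clock: 15.85
eef_pos: [546.3, 292.2, 276.4]
tool_rot: [-3.14, 0.005, -0.124]
force: [-4.7, 4.6, -2.0]
width: 17.1
gripper_force: 59.1
```

```bash
python3 g.py
```

```text
[546.29013458 292.23972839 276.41422048] [-3.13970553  0.00478464 -0.12395777] [-0.134  0.616 -0.679  1.535  0.406  1.138 -2.59 ] 17.05226493117981 15.85
x z R 12.187039943809953 129.1139731333585 129.68786373779793 theta 1.3228227459577226 ang 84.6078396127162 f rad,tan,y -2.4623590910999695 -5.049687728061453 3.973171217194605
```

Call:
move_arm(targets="-1 1.57 0 0.24 0 0 0; -1 1.53 0 0.44 0 0 0; -1 1.46 0 0.62 0 0 0; -1 0.6 0 0.3 0 0 0; -1 0 0 0 0 0 0")

```text
clock: 16.27
eef_pos: [599.6, 285.7, 259.7]
tool_rot: [-3.138, 0.002, -0.126]
force: [-1.3, 5.0, -0.4]
width: 16.7
gripper_force: 58.8
```

```bash
python3 g.py
```

```text
[599.56525887 285.70700194 259.67353065] [-3.13804745e+00  2.21422018e-03 -1.26077373e-01] [-0.127  0.695 -0.657  1.426  0.435  1.167 -2.538] 16.667914409354854 16.2667
x z R 65.81241954558635 112.3733672968122 130.22691059864908 theta 1.758519337632611 ang 59.64426376151035 f rad,tan,y -1.304714520906322 -1.4453776272920729 4.789972177394443
```

The guard is open at about 1.75 rad. Releasing the tab, going up and then round to the front of the toggle.

Call:
move_arm(targets="-0.2 0 0 0 0 0 0; 0.3 0 0 0 0 0 0; 0.3 0 0 0 0 0 0; 0.3 0 0 0 0 0 0; 0.3 0 0 -3 0 0 0")

```text
clock: 16.68
eef_pos: [597.9, 280.7, 285.8]
tool_rot: [3.135, 0.006, -0.126]
force: [0.2, -0.2, -0.9]
width: 55.4
gripper_force: 0.0
```

Call:
move_arm(targets="0.3 0 0 -3.5 0 0 0; 0.3 0 0 -3.5 0 0 0; -1 -4 0 0 0 0 0; -1 -4 0 0 0 0 0; -1 -4 0 0 0 0 0")

```text
clock: 17.1
eef_pos: [480.0, 298.8, 361.5]
tool_rot: [-3.14, -0.003, -0.128]
force: [-0.4, 0.6, -0.2]
width: 19.9
gripper_force: 0.0
```

Call:
move_arm(targets="-1 -4 0 0 0 0 0; -1 -4 0 0 0 0 0; -1 -1.5 0 0 0 0 0; -1 0 0 3.5 0 0 0; -1 0 0 3.5 0 0 0")

```text
clock: 17.52
eef_pos: [387.3, 312.2, 292.4]
tool_rot: [-3.137, -0.008, -0.125]
force: [1.6, -0.2, -1.2]
width: 0.2
gripper_force: 0.0
```

```bash
python3 g.py; python3 - <<'E'
from h import *
plan((385.2,310.5,158),(np.pi,0,np.radians(-7.3)))
d=cam('wrist');s=cam('scene');o=[b for b in blobs(d,(8,150,120),(20,255,255),20)];print([(b[0].tolist(),b[1],onz(d,b[0],168).round(1)) for b in o])
print(proj(d,(426.1,305.5,166)),[b for b in blobs(s,(8,170,120),(20,255,255),5) if 340<b[0][0]<440],proj(s,(426.1,305.5,166)))
m=mask(d,(0,140,60),(8,255,255));print('red',cv2.boundingRect(m))
E
```

```text
[387.32822967 312.16064572 292.43433854] [-3.13666182 -0.00806239 -0.12471144] [-0.207  0.409 -0.743  1.845  0.33   1.005 -2.782] 0.23750280107399752 17.5167
x z R -148.25793074712846 145.13350345245777 207.47083615246964 theta 0.432664685196964 ang 135.61013959385758 f rad,tan,y -1.9873779631536155 0.27851718773272416 -0.006727227074358022
shift cm [-0.3   0.26 13.44] rows>= 3.2 | turn deg [-0.3 -0.5  0.2] rows>= 0.1
[([616.8, 13.0], [591, 0, 49, 33, 1094], array([497.7,  72.8, 168. ])), ([319.1, 135.4], [306, 125, 27, 22, 580], array([432.3, 306. , 168. ])), ([257.5, 160.0], [251, 154, 14, 13, 152], array([418.8, 358.4, 168. ]))]
[[320.69461635 142.63596347]] [(array([343.8,   7.8]), [338, 4, 14, 7, 50]), (array([348.9,  27.8]), [345, 26, 8, 4, 18]), (array([390.2, 152.5]), [389, 150, 3, 6, 11]), (array([351.4, 287.6]), [347, 280, 10, 16, 87])] [[392.4426991  150.75059586]]
red (237, 0, 165, 7)
```

The toggle tip is visible at wrist px (319,135), i.e. (432,306), as predicted. Lowering in front of it.

Call:
move_arm(targets="-1 -0.3 0.2 3.4 0 0 0; -1 0 0 3.4 0 0 0; -1 0 0 3.4 0 0 0; -1 0 0 3.2 0 0 0; -1 0 0 0 0 0 0")

```text
clock: 18.03
eef_pos: [382.9, 307.1, 153.5]
tool_rot: [3.136, 0.003, -0.127]
force: [-0.8, -0.8, 1.0]
width: -0.0
gripper_force: 0.0
```

```bash
python3 g.py
```

```text
[382.94065005 307.08232788 153.50559047] [ 3.13614132e+00  2.58207359e-03 -1.26969902e-01] [-0.357  0.573 -0.551  2.017  0.469  0.683 -2.908] -0.03117837793426657 18.0333
x z R -151.76812756225 6.205250280636221 151.89492972050357 theta -0.3012209075486605 ang 177.6586867036386 f rad,tan,y 0.7675922667047552 0.9361884158010018 -0.947159714947074
```

Call:
move_arm(targets="-1 1.5 -0.35 -0.4 0 0 0; -1 1.5 0 0 0 2 0; -1 1.5 0 0 0 2 0; -1 1.5 0 0.05 0 1 0")

```text
clock: 18.37
eef_pos: [445.6, 306.7, 164.7]
tool_rot: [-3.138, -0.093, -0.126]
force: [-0.7, 0.9, 0.2]
width: -0.2
gripper_force: 0.0
```

```bash
python3 g.py
```

```text
[445.58123057 306.72580554 164.74243755] [-3.13829685 -0.09296838 -0.12583466] [-0.375  0.571 -0.476  1.949  0.526  0.68  -2.888] -0.18881538347171378 18.3667
x z R -91.3710806236182 17.361581447018096 93.00590779444701 theta -0.15431121969636274 ang 169.2413816201176 f rad,tan,y 0.8448953476495866 0.019420357303673808 0.7548757874019452
```

Call:
move_arm(targets="-1 1 0.2 0.25 0 0 0; -1 0.6 0 0.1 0 0 0; -1 0 0 0 0 0 0")

```text
clock: 18.62
eef_pos: [461.8, 300.7, 160.3]
tool_rot: [-3.14, -0.09, -0.129]
force: [-0.3, 0.1, 0.0]
width: -0.0
gripper_force: 0.0
```

```bash
python3 g.py;  python3 - <<'E'
from h import *
s=cam('scene');print([b for b in blobs(s,(8,170,120),(20,255,255),5) if 340<b[0][0]<440]);d=cam('wrist');print([b for b in blobs(d,(8,150,120),(20,255,255),20)])
E
```

```text
[461.78791362 300.68605038 160.29282864] [-3.13998053 -0.08963029 -0.12927502] [-0.351  0.591 -0.475  1.925  0.527  0.688 -2.859] -0.024078390584573964 18.6167
x z R -74.46791445400758 12.917740645754378 75.5800126125973 theta -0.17032650544480266 ang 170.15898990119922 f rad,tan,y 0.3081966075275821 -0.03334459081658567 0.06770248424697173
[(array([346.8,  28.6]), [346, 28, 3, 2, 5]), (array([351.4, 287.8]), [346, 280, 11, 15, 90])]
[]
```

Call:
move_arm(targets="-1 0.5 0 0 0 0 0; -1 0 0 0 0 0 0")

```text
clock: 18.88
eef_pos: [465.1, 300.7, 160.2]
tool_rot: [-3.14, -0.089, -0.126]
force: [-0.1, 0.1, 0.2]
width: 0.2
gripper_force: 0.0
```

Call:
move_arm(targets="-1 0.5 0 0 0 0 0; -1 0 0 0 0 0 0")

```text
clock: 19.05
eef_pos: [470.4, 300.0, 160.7]
tool_rot: [-3.14, -0.089, -0.127]
force: [0.2, -0.4, 0.2]
width: 0.4
gripper_force: 0.0
```

```bash
python3 g.py;  python3 - <<'E'
from h import *
s=cam('scene');p,r,q=tool();print([b for b in blobs(s,(5,120,100),(24,255,255),5) if 370<b[0][0]<440 and 120<b[0][1]<220],'on tip px',proj(s,(475.6,299,186))[0],'off',proj(s,(428,305.5,168))[0])
m=mask(s,(0,180,80),(8,255,255));n,l,st,c=cv2.connectedComponentsWithStats(m);print([st[i].tolist() for i in range(1,n) if st[i][4]>40 and 340<c[i][0]<460])
E
```

```text
[470.40821435 299.99928888 160.66327141] [-3.14039895 -0.08926919 -0.12674963] [-0.34   0.599 -0.477  1.906  0.526  0.699 -2.841] 0.37733303597743295 19.05
x z R -65.82325973600894 13.288797567512603 67.15127447088717 theta -0.1428761283807929 ang 168.58619914938876 f rad,tan,y -0.1847763910647001 0.24797915672229792 -0.36903337609893666
[(array([390.7, 171.5]), [390, 170, 2, 4, 6])] on tip px [396.96654691 158.45095532] off [392.72422012 150.768463  ]
[[391, 145, 29, 43, 830]]
```

```bash
python3 - <<'E'
from h import *
d=cam('side');print([b for b in blobs(d,(5,120,100),(24,255,255),4) if 200<b[0][0]<340 and 120<b[0][1]<220],'on',proj(d,(475.6,299,186))[0],'off',proj(d,(428,305.5,168))[0],'tcp',proj(d,tool()[0])[0])
q=d['color'][110:210,220:340];print(q.shape)
cv2.imwrite('pics/sidetog.png',cv2.resize(q[...,::-1],None,fx=5,fy=5,interpolation=cv2.INTER_CUBIC))
E
```

```text
[(array([257. , 162.3]), [254, 161, 7, 4, 7]), (array([264.6, 164.1]), [263, 161, 5, 7, 17]), (array([254.9, 167.7]), [254, 167, 3, 3, 7]), (array([308.1, 185.3]), [300, 177, 15, 15, 130])] on [275.58177354 155.72920004] off [264.033555  161.4554285] tcp [274.38706993 161.38657666]
(100, 120, 3)
```

Call:
move_arm(targets="-1 -2.5 0 0 0 0 0; -1 -2.5 0 0 0 -2 0; -1 -2.5 0 0 0 -3 0; -1 0 0 -3.5 0 0 0; -1 0 0 -3.5 0 0 0")

```text
clock: 19.57
eef_pos: [393.4, 308.6, 224.5]
tool_rot: [3.139, 0.003, -0.125]
force: [1.5, 0.7, -0.6]
width: 0.2
gripper_force: 0.0
```

Call:
move_arm(targets="-1 0 0 -3.5 0 0 0; -1 0 0 -2.5 0 0 0; -1 0 0 0 0 0 0")

```text
clock: 19.82
eef_pos: [396.9, 312.1, 289.9]
tool_rot: [-3.133, -0.008, -0.126]
force: [0.6, 0.3, -0.8]
width: 0.1
gripper_force: 0.0
```

```bash
python3 g.py; python3 - <<'E'
from h import *
d=cam('wrist')
for b in blobs(d,(8,150,120),(20,255,255),20): print(b[0].tolist(),b[1],onz(d,b[0],168).round(1),onz(d,b[0],186).round(1))
print('off',proj(d,(428,305.5,168)),'on',proj(d,(475.6,299,186)))
m=mask(d,(0,140,60),(8,255,255));print('red',cv2.boundingRect(m))
E
```

```text
[396.88347127 312.06921745 289.92138433] [-3.13349236 -0.00845116 -0.12584592] [-0.273  0.399 -0.629  1.835  0.281  0.985 -2.716] 0.06544517290403631 19.8167
x z R -138.77536663140904 142.62010306231633 198.9952164781549 theta 0.4569758869580278 ang 134.2172103380576 f rad,tan,y -0.937644302388815 -0.12132501736451234 0.4167753138963219
[617.0, 21.0] [593, 0, 47, 46, 1550] [501.1  74.9 168. ] [499.4  90.3 186. ]
[320.9, 148.1] [308, 138, 27, 21, 561] [432.1 306.  168. ] [435.1 305.6 186. ]
[259.3, 169.9] [253, 164, 14, 13, 154] [420.6 358.1 168. ] [424.4 354.2 186. ]
off [[322.15256208 153.05566572]] on [[323.16695008  90.63615774]]
red (236, 0, 170, 30)
```

The toggle didn't move; it is still at (432,306), so the fingers must have passed over it. I'll retry lower, in small steps, checking the toggle each time.

Call:
move_arm(targets="-1 -1.1 0.3 3 -0.4 -0.4 0; -1 0 0 3.7 0 0 0; -1 0 0 3.7 0 0 0; -1 0 0 3.7 0 0 0; -1 0 0 0 0 0 0")

```text
clock: 20.28
eef_pos: [379.1, 303.0, 137.5]
tool_rot: [3.125, 0.015, -0.125]
force: [-0.8, -1.2, 0.1]
width: -0.4
gripper_force: 0.0
```

```bash
cat > t.py <<'E'
from h import *
for n in('wrist','scene','side'):
    d=cam(n)
    print(n,[(b[0].tolist(),b[1][4]) for b in blobs(d,(5,120,90),(22,255,255),5) if n=='wrist' or (n=='scene' and 370<b[0][0]<440 and 120<b[0][1]<200) or (n=='side' and 240<b[0][0]<290 and 140<b[0][1]<185)],'off',proj(d,(432,306,168))[0].round(),'on',proj(d,(475.6,299,186))[0].round())
E
python3 g.py; python3 t.py
```

```text
[379.07625324 303.03159024 137.46238882] [ 3.12498559  0.01494054 -0.12533891] [-0.396  0.591 -0.492  2.031  0.447  0.649 -2.882] -0.4131608299845759 20.2833
x z R -154.85779787642807 -9.842276573391189 155.17025478900192 theta 5.877629278061777 ang -176.3633511754648 f rad,tan,y 0.679967420370732 0.11036945769136668 -1.2667175435810685
wrist [([292.9, 173.8], 3114), ([186.8, 203.8], 622)] off [291. 178.] on [289.  30.]
scene [([389.8, 152.8], 20), ([390.7, 171.5], 6)] off [393. 152.] on [397. 158.]
side [([264.6, 164.7], 17)] off [265. 161.] on [276. 156.]
```

Call:
move_arm(targets="-1 0.5 -0.8 -0.4 0.9 0.9 0; -1 1 0 0 0 0 0; -1 1 0 0 0 0 0; -1 0 0 0 0 0 0")

```text
clock: 20.77
eef_pos: [410.5, 313.3, 149.7]
tool_rot: [-3.129, -0.011, -0.128]
force: [-2.8, 1.2, 1.9]
width: -0.1
gripper_force: 1.4
```

```bash
python3 g.py; python3 t.py
```

```text
[410.53864536 313.27252955 149.66263842] [-3.12883641 -0.01131518 -0.12750574] [-0.372  0.59  -0.495  1.976  0.444  0.665 -2.845] -0.0938027375118942 20.7667
x z R -125.43641492645757 2.359919989718861 125.45861234670302 theta -0.32327307727946897 ang 178.92218295832006 f rad,tan,y 2.9226600409972194 1.856158274120491 0.8087510658290089
wrist [([327.0, 229.3], 2308), ([225.8, 243.5], 461)] off [328. 238.] on [334. 136.]
scene [([389.9, 153.0], 21), ([390.7, 171.5], 6)] off [393. 152.] on [397. 158.]
side [([264.8, 164.2], 16), ([254.9, 167.7], 7)] off [265. 161.] on [276. 156.]
```

Call:
move_arm(targets="-1 1 0.4 0 -0.5 0 0; -1 1 0 0 0 0 0; -1 0 0 0 0 0 0")

```text
clock: 21.17
eef_pos: [430.6, 305.1, 148.4]
tool_rot: [-3.14, -0.012, -0.128]
force: [0.6, 0.0, -1.0]
width: -0.1
gripper_force: 0.0
```

```bash
python3 g.py; python3 t.py
```

```text
[430.57040015 305.08830436 148.397414  ] [-3.14012798 -0.01196717 -0.12815459] [-0.347  0.607 -0.491  1.941  0.449  0.693 -2.812] -0.11290450969372276 21.1667
x z R -104.54150376626956 1.0960549162433892 104.54724934732799 theta -0.3316005177703909 ang 179.39931015259626 f rad,tan,y -0.5616863109101866 -0.9466535681597387 0.10986105335921559
wrist [([54.0, 110.2], 216), ([271.0, 165.5], 6), ([272.0, 175.0], 5), ([314.2, 244.8], 2636), ([218.5, 274.8], 429)] off [315. 284.] on [318. 199.]
scene [([390.8, 171.4], 5)] off [393. 152.] on [397. 158.]
side [([269.3, 161.0], 10), ([257.0, 162.3], 7), ([254.9, 167.7], 7)] off [265. 161.] on [276. 156.]
```

The toggle is moving: its blob is now about halfway between the off and on positions. Continuing.

Call:
move_arm(targets="-1 1 0 0 0 0 0; -1 0.6 0 0 0 0 0; -1 0 0 0 0 0 0")

```text
clock: 21.57
eef_pos: [446.2, 303.3, 148.3]
tool_rot: [-3.14, -0.012, -0.128]
force: [0.5, -0.3, -0.6]
width: -0.1
gripper_force: 0.0
```

```bash
python3 g.py; python3 t.py
```

```text
[446.24025636 303.26222745 148.2674583 ] [-3.14005932 -0.01161744 -0.12790729] [-0.329  0.622 -0.492  1.909  0.448  0.711 -2.785] -0.09693910195613982 21.5667
x z R -88.76001338738924 0.9661744116905595 88.76527175378511 theta -0.3311997191898315 ang 179.37634608549536 f rad,tan,y -0.498205491730571 -0.5565856957016988 -0.20161261366464808
wrist [([100.3, 203.7], 147), ([356.0, 217.0], 5), ([314.4, 250.3], 2461), ([220.6, 295.9], 379)] off [315. 315.] on [319. 242.]
scene [([390.6, 171.0], 8)] off [393. 152.] on [397. 158.]
side [([272.8, 160.2], 13), ([258.0, 161.8], 9), ([254.9, 167.7], 7)] off [265. 161.] on [276. 156.]
```

Call:
move_arm(targets="-1 0.6 0 0 0 0 0; -1 0 0 0 0 0 0")

```text
clock: 21.88
eef_pos: [451.0, 302.8, 148.4]
tool_rot: [-3.14, -0.011, -0.127]
force: [0.5, -0.2, 0.2]
width: 0.4
gripper_force: 0.1
```

Call:
move_arm(targets="-1 0.4 0 0 0 0 0; -1 0 0 0 0 0 0")

```text
clock: 22.05
eef_pos: [452.5, 302.6, 148.3]
tool_rot: [-3.141, -0.007, -0.126]
force: [-5.1, -0.0, 3.5]
width: -0.3
gripper_force: 2.8
```

```bash
python3 g.py; python3 t.py
```

```text
[452.52121917 302.58643302 148.28982664] [-3.14144065 -0.00716851 -0.1256651 ] [-0.319  0.63  -0.496  1.892  0.445  0.725 -2.769] -0.25335432048338785 22.05
x z R -82.36081908908206 0.9893459532266036 82.36676105347149 theta -0.33007277364901544 ang 179.3117768622655 f rad,tan,y 5.147857851474083 3.45189224763534 -0.6662997720478178
wrist [([135.9, 210.6], 23), ([314.8, 249.6], 2302), ([219.1, 301.2], 225)] off [316. 327.] on [319. 259.]
scene [([390.7, 171.5], 6)] off [393. 152.] on [397. 158.]
side [([274.5, 160.1], 12), ([259.0, 161.3], 7), ([254.9, 167.7], 7)] off [265. 161.] on [276. 156.]
```

The force is rising (5 N) at the predicted stop. One more press, then back out and check.

Call:
move_arm(targets="-1 0.3 0 0 0 0 0; -1 0 0 0 0 0 0")

```text
clock: 22.37
eef_pos: [452.7, 302.6, 148.2]
tool_rot: [3.14, -0.003, -0.124]
force: [-11.1, 1.6, 7.7]
width: -0.2
gripper_force: 6.0
```

Call:
move_arm(targets="-1 -2 0 0 0 0 0; -1 -3 0 0 0 0 0; -1 -2 0 0 0 0 0; -1 0 0 -3 0 0 0; -1 0 0 -3 0 0 0")

```text
clock: 22.78
eef_pos: [385.1, 310.3, 207.3]
tool_rot: [3.14, -0.007, -0.123]
force: [0.0, 0.7, -0.1]
width: -0.1
gripper_force: 0.0
```

Call:
move_arm(targets="-1 0 0 -4 0 0 0; -1 0 0 -4 0 0 0; -1 0 0 0 0 0 0")

```text
clock: 23.03
eef_pos: [389.4, 314.4, 294.9]
tool_rot: [-3.131, -0.02, -0.126]
force: [0.7, 0.9, -0.6]
width: 0.1
gripper_force: 0.0
```

```bash
python3 g.py; python3 t.py
```

```text
[389.42670877 314.37930215 294.87119033] [-3.13051675 -0.02010938 -0.12629647] [-0.306  0.375 -0.598  1.847  0.265  0.976 -2.715] 0.1452731077781225 23.0333
x z R -146.68266411332814 147.56626266135328 208.06634957922185 theta 0.44631651569865394 ang 134.8279473234828 f rad,tan,y -0.8850011138736962 -0.029251231809572176 0.9389683948898504
wrist [([615.4, 17.1], 1602), ([323.2, 89.9], 521), ([261.9, 163.4], 171)] off [323. 139.] on [326.  81.]
scene [([390.7, 170.9], 7)] off [393. 152.] on [397. 158.]
side [([274.3, 159.6], 15), ([257.6, 161.9], 10), ([254.9, 167.7], 7)] off [265. 161.] on [276. 156.]
```

```bash
python3 - <<'E'
from h import *
from scipy.optimize import minimize_scalar
psi=np.radians(-7.3);t=np.radians(20);ex=np.array([np.cos(t)*np.cos(psi),np.cos(t)*np.sin(psi),np.sin(t)]);ez=np.array([-np.sin(t)*np.cos(psi),-np.sin(t)*np.sin(psi),np.cos(t)])
def tip(H,f): return H-75*ex-16*ez+61*(np.sin(f-.45)*ex+np.cos(f-.45)*ez)
w,sd=cam('wrist'),cam('side')
po=proj(w,(432.15,306,168))[0]
for H in(np.array([534,291.5,166]),np.array([532,291.7,163.5]),np.array([530,291.7,163.5])):
    F=np.linspace(-.1,1.1,241);P=np.array([tip(H,f) for f in F]);W=proj(w,P);S=proj(sd,P)
    i=lambda A,o,k:round(F[np.argmin(abs(A[:,k]-o[k]))],3)
    print('off w',i(W,po,1),'on w',i(W,(323.2,89.9),1),'off side u',i(S,(264.7,164.4),0),'on side u',i(S,(274.4,159.6),0))
E
```

```text
off w 0.145 on w 0.75 off side u 0.105 on side u 0.82
off w 0.185 on w 0.785 off side u 0.145 on side u 0.85
off w 0.225 on w 0.82 off side u 0.185 on side u 0.88
```

Measured toggle angle is about 0.75–0.85, which is marginal, and I was pushing low on a short lever. I'll press again at tip height to be sure.

Call:
move_arm(targets="-1 0 0 3 0 0 0; -1 0 0 3 0 0 0; -1 0 0 3 0 0 0; -1 0 0 2.8 0 0 0; -1 0 0 0 0 0 0")

```text
clock: 23.7
eef_pos: [384.3, 307.3, 164.1]
tool_rot: [3.134, -0.002, -0.125]
force: [-1.0, 0.1, -0.4]
width: 0.1
gripper_force: 0.0
```

Call:
move_arm(targets="-1 2 0 0 0 0 0; -1 2 0 0 0 0 0; -1 1.5 0 0 0 0 0; -1 0 0 0 0 0 0; -1 0 0 0 0 0 0")

```text
clock: 24.12
eef_pos: [442.3, 303.6, 170.4]
tool_rot: [-3.141, -0.01, -0.128]
force: [-0.5, -0.3, 0.2]
width: -0.1
gripper_force: 0.0
```

```bash
python3 g.py; python3 t.py
```

```text
[442.25276843 303.64373486 170.43664227] [-3.14062728 -0.00964695 -0.12755393] [-0.323  0.586 -0.503  1.897  0.41   0.754 -2.757] -0.12325479215069228 24.1167
x z R -92.72684691728625 23.13576341754421 95.56951233596631 theta -0.0975722994692374 ang 165.99048095697387 f rad,tan,y 0.4700964854129234 0.10923036808870451 -0.40711445991188744
wrist [([598.5, 198.8], 67), ([10.7, 201.2], 62), ([228.8, 272.7], 325)] off [315. 280.] on [318. 210.]
scene [([390.6, 171.0], 8)] off [393. 152.] on [397. 158.]
side [([274.4, 159.7], 18), ([259.0, 161.3], 7), ([254.9, 167.7], 7)] off [265. 161.] on [276. 156.]
```

Call:
move_arm(targets="-1 0.8 0 0 0 0 0; -1 0.5 0 0 0 0 0; -1 0 0 0 0 0 0")

```text
clock: 24.52
eef_pos: [454.0, 302.7, 170.5]
tool_rot: [-3.141, -0.008, -0.126]
force: [-3.2, 0.5, 2.7]
width: -0.2
gripper_force: 1.9
```

Call:
move_arm(targets="-1 0.4 0 0 0 0 0; -1 0 0 0 0 0 0")

```text
clock: 24.68
eef_pos: [454.7, 302.6, 170.4]
tool_rot: [3.141, -0.003, -0.124]
force: [-10.4, 0.5, 8.0]
width: -0.2
gripper_force: 6.3
```

Call:
move_arm(targets="-1 0.4 0 0 0 0 0; -1 0 0 0 0 0 0")

```text
clock: 24.85
eef_pos: [455.2, 302.5, 170.3]
tool_rot: [3.139, 0.002, -0.123]
force: [-18.9, 0.1, 12.1]
width: -0.1
gripper_force: 10.4
```

```bash
python3 g.py; python3 t.py
```

```text
[455.16140089 302.54228704 170.34300589] [ 3.13925307e+00  1.68965118e-03 -1.22872403e-01] [-0.305  0.605 -0.509  1.86   0.404  0.784 -2.723] -0.0845452666252565 24.85
x z R -79.57084749156374 23.042928020530326 82.8401853105426 theta -0.060205273772431234 ang 163.84950809158997 f rad,tan,y 21.408479398258333 6.39246868791235 -2.296463906898369
wrist [] off [316. 302.] on [320. 239.]
scene [([390.6, 171.0], 8)] off [393. 152.] on [397. 158.]
side [([274.8, 160.0], 14), ([258.0, 161.8], 9), ([254.9, 167.7], 7)] off [265. 161.] on [276. 156.]
```

A firm stop: 19 N and no further travel, at the predicted place, so the toggle is fully over. Back out, up, and over to the tab again.

Call:
move_arm(targets="-1 -2.5 0 0 0 0 0; -1 -3 0 0 0 0 0; -1 0 0 -4 0 0 0; -1 0 0 -4 0 0 0; -1 0 0 -4 0 0 0")

```text
clock: 25.42
eef_pos: [406.3, 307.9, 291.1]
tool_rot: [3.142, -0.009, -0.124]
force: [1.7, 1.3, -0.1]
width: 0.0
gripper_force: 0.0
```

Call:
move_arm(targets="-0.2 0 0 -4 0 0 0; 0.3 0 0 -3.5 0 0 0; 0.3 3.5 0 0 0 0 0; 0.3 4 0 0 0 0 0; 0.3 4 0 0 0 0 0")

```text
clock: 25.83
eef_pos: [522.2, 293.4, 367.9]
tool_rot: [-3.14, -0.014, -0.125]
force: [0.9, 1.4, 0.4]
width: 55.7
gripper_force: 0.0
```

Call:
move_arm(targets="0.3 4 0 0 0 0 0; 0.3 4 0 0 0 0 0; 0.3 0 0 0 0 0 0; 0.3 0 0 0 0 0 0")

```text
clock: 26.17
eef_pos: [601.9, 281.9, 365.0]
tool_rot: [3.141, -0.009, -0.13]
force: [-1.2, 1.1, -0.3]
width: 55.6
gripper_force: 0.0
```

```bash
python3 g.py; python3 - <<'E'
from h import *
plan((599.6,285.7,259.7),(np.pi,0,-.126))
E
```

```text
[601.93537633 281.87863849 365.00770604] [ 3.14149114 -0.00879653 -0.13016719] [-0.19   0.593 -0.546  1.27   0.308  1.353 -2.425] 55.60294957256938 26.1667
x z R 68.44239221431476 217.70698245204318 228.21194372861456 theta 1.533307109114949 ang 72.54797395030822 f rad,tan,y -0.6358287212481646 -1.1561288467047313 0.9336169049426196
shift cm [-0.37 -0.35 10.53] rows>= 2.5 | turn deg [ 0.  -0.5 -0.2] rows>= 0.1
```

Call:
move_arm(targets="0.3 -0.3 -0.25 3 0 -0.5 0; 0.3 0 0 2.5 0 0 0; 0.3 0 0 2.5 0 0 0; 0.3 0 0 2.3 0 0 0; 0.3 0 0 0 0 0 0")

```text
clock: 26.58
eef_pos: [594.1, 285.2, 259.5]
tool_rot: [3.137, 0.006, -0.124]
force: [0.2, -1.7, -1.5]
width: 55.3
gripper_force: 0.0
```

Call:
move_arm(targets="0.3 0 0 0 0 0 0; -1 0 0 0 0 0 0; -1 0 0 0 0 0 0; -1 0 0 0 0 0 0; -1 0 0 0 0 0 0")

```text
clock: 27.0
eef_pos: [598.6, 285.9, 265.8]
tool_rot: [-3.141, -0.005, -0.127]
force: [0.1, -2.8, 6.0]
width: 16.6
gripper_force: 58.9
```

Call:
move_arm(targets="-1 0 0 0 0 0 0; -1 0 0 0 0 0 0")

```text
clock: 27.17
eef_pos: [598.9, 285.9, 265.6]
tool_rot: [-3.14, -0.005, -0.127]
force: [1.8, -3.3, 6.3]
width: 16.6
gripper_force: 59.1
```

```bash
python3 g.py
```

```text
[598.86178866 285.91294584 265.64937198] [-3.14029239 -0.00488117 -0.12718781] [-0.194  0.66  -0.529  1.427  0.35   1.143 -2.473] 16.553044076457287 27.1667
x z R 64.95578140474706 118.34913340186051 135.0028552100757 theta 1.7306707460422794 ang 61.23987052501986 f rad,tan,y 6.628993560654918 -1.0775819791167351 -3.040905107030632
```

The tab is gripped again. Closing along the reverse arc.

Call:
move_arm(targets="-1 -1.56 0 -0.73 0 0 0; -1 -1.63 0 -0.54 0 0 0; -1 -1.7 0 -0.34 0 0 0; -1 -1.72 0 -0.12 0 0 0")

```text
clock: 27.5
eef_pos: [534.9, 293.7, 282.7]
tool_rot: [-3.14, -0.009, -0.128]
force: [6.1, -2.8, -0.6]
width: 16.2
gripper_force: 61.1
```

```bash
python3 g.py
```

```text
[534.90399624 293.68509861 282.73566798] [-3.1396633  -0.00895182 -0.12822352] [-0.214  0.562 -0.549  1.567  0.324  1.097 -2.541] 16.158893673838314 27.5
x z R 0.4525130268429047 135.43488391882516 135.4356398816246 theta 1.23205296614977 ang 89.8085649030437 f rad,tan,y -0.5781942482245508 6.407444947756561 -1.9682286937866222
```

Radial force is nearly zero, so the arc fits. Continuing.

Call:
move_arm(targets="-1 -1.72 0 0.09 0 0 0; -1 -1.7 0 0.31 0 0 0; -1 -1.65 0 0.51 0 0 0; -1 -1.57 0 0.71 0 0 0")

```text
clock: 27.83
eef_pos: [467.8, 302.0, 267.5]
tool_rot: [-3.141, -0.008, -0.127]
force: [0.8, -5.3, 9.0]
width: 16.4
gripper_force: 65.8
```

```bash
python3 g.py
```

```text
[467.78340877 301.95902045 267.46522392] [-3.14091514 -0.00801848 -0.12740822] [-0.254  0.498 -0.562  1.731  0.315  0.997 -2.631] 16.38567352865287 27.8333
x z R -67.15798182573465 120.1646184622764 137.65801848454075 theta 0.7190740885489335 ang 119.20008956892967 f rad,tan,y 7.117999031342777 5.616531109556671 -5.142549285428457
```

Call:
move_arm(targets="-1 -1.47 0 0.88 0 0 0; -1 -1.36 0 1.05 0 0 0; -1 -1.21 0 1.22 0 0 0; -1 -1.06 0 1.36 0 0 0")

```text
clock: 28.17
eef_pos: [414.4, 308.5, 220.8]
tool_rot: [3.14, -0.003, -0.126]
force: [-1.7, -5.0, 6.1]
width: 16.4
gripper_force: 68.6
```

```bash
python3 g.py
```

```text
[414.43471366 308.50361898 220.78980572] [ 3.14033233e+00 -2.94197918e-03 -1.25682775e-01] [-0.318  0.498 -0.551  1.889  0.344  0.848 -2.741] 16.414010972143878 28.1667
x z R -120.81105258769608 73.4897099430458 141.4073827452445 theta 0.204417661510516 ang 148.6877307375136 f rad,tan,y 4.0864544762885515 4.694257411668936 -5.199385199282288
```

Call:
move_arm(targets="-1 -0.8 0 1.5 0 0 0; -1 -0.5 0 1.2 0 0 0; -1 0 0 0 0 0 0")

```text
clock: 28.42
eef_pos: [398.9, 310.3, 191.3]
tool_rot: [3.138, 0.003, -0.123]
force: [-6.2, -2.6, 3.9]
width: 16.6
gripper_force: 70.3
```

```bash
python3 g.py
```

```text
[398.87528413 310.30578706 191.27078738] [ 3.13840943e+00  2.94899476e-03 -1.23422235e-01] [-0.351  0.525 -0.532  1.946  0.372  0.773 -2.79 ] 16.566814205218424 28.4167
x z R -136.36345384566013 43.97061132752228 143.2773750640118 theta -0.030159315714362922 ang 162.12800150343557 f rad,tan,y 6.759823333093605 1.8906031836801198 -3.4079151289501706
```

Call:
move_arm(targets="-1 0 0 0.4 0 0 0; -1 0 0 0 0 0 0")

```text
clock: 28.58
eef_pos: [398.1, 310.4, 188.9]
tool_rot: [3.138, 0.004, -0.124]
force: [-11.1, -4.4, 10.3]
width: 16.8
gripper_force: 71.6
```

Call:
move_arm(targets="-1 0 0 0.3 0 0 0; -1 0 0 0 0 0 0")

```text
clock: 28.75
eef_pos: [398.1, 310.5, 188.5]
tool_rot: [3.137, 0.002, -0.124]
force: [-16.9, -9.0, 34.8]
width: 17.1
gripper_force: 75.0
```

```bash
python3 g.py
```

```text
[398.11376296 310.53377938 188.50614666] [ 3.13729331e+00  2.08666265e-03 -1.24214283e-01] [-0.356  0.528 -0.529  1.949  0.377  0.767 -2.797] 17.07907037671591 28.75
x z R -137.16385566531665 41.2059331225266 143.21959441875944 theta -0.05024802863809574 ang 163.27899996981537 f rad,tan,y 24.946051173735817 28.87103109051489 -11.023401797624354
```

A hard stop at 35 N downward: the guard is closed. Releasing and retreating up, then checking.

Call:
move_arm(targets="-1 0 0 -0.2 0 0 0; 0.3 0 0 0 0 0 0; 0.3 0 0 0 0 0 0; 0.3 0 0 0 0 0 0; 0.3 0 0 0 0 0 0")

```text
clock: 29.17
eef_pos: [403.2, 311.6, 187.6]
tool_rot: [-3.14, -0.002, -0.127]
force: [-0.6, 0.1, -0.1]
width: 55.5
gripper_force: 0.0
```

Call:
move_arm(targets="0.3 0 0 -3 0 0 0; 0.3 0 0 -4 0 0 0; 0.3 0 0 -4 0 0 0; 0.3 0 0 -4 0 0 0; 0.3 0 0 -4 0 0 0")

```text
clock: 29.58
eef_pos: [402.3, 311.1, 379.5]
tool_rot: [-3.14, -0.001, -0.126]
force: [0.2, 0.2, -0.4]
width: 55.7
gripper_force: 0.0
```

Call:
move_arm(targets="0.3 2.5 0 -1.5 0 0 0; 0.3 0 0 0 0 0 0; 0.3 0 0 0 0 0 0")

```text
clock: 29.83
eef_pos: [428.7, 307.8, 393.2]
tool_rot: [-3.139, -0.003, -0.129]
force: [0.4, 0.8, -0.2]
width: 55.4
gripper_force: 0.0
```

```bash
python3 g.py; python3 - <<'E'
from h import *
print(read_state()['force'],read_state()['width'])
psi=np.radians(-7.3);t=np.radians(20);ex=np.array([np.cos(t)*np.cos(psi),np.cos(t)*np.sin(psi),np.sin(t)]);ez=np.array([-np.sin(t)*np.cos(psi),-np.sin(t)*np.sin(psi),np.cos(t)]);ey=np.cross(ez,ex)
H=np.array([534,291.5,166])
w=cam('wrist')
for th in(0,.06,.12):
    c,s=np.cos(-th),np.sin(-th);gx=c*ex+s*ez;gz=-s*ex+c*ez
    print(th,[proj(w,H-120*gx+v*ey+58*gz)[0].round(1).tolist() for v in(-36,36)])
for n in('wrist','scene','side'):
    d=cam(n);m=mask(d,(0,140,60),(8,255,255))|mask(d,(174,140,60),(179,255,255))
    c=max(cv2.findContours(m,0,2)[0],key=cv2.contourArea);print(n,cv2.boundingRect(c),cv2.approxPolyDP(cv2.convexHull(c),2,True)[:,0].tolist())
    print([b for b in blobs(d,(50,110,50),(78,255,255),60) if np.linalg.norm(b[0]-proj(d,(501,-268,183))[0])<12],proj(d,(501,-268,183))[0])
    if n=='wrist': print([(b[0].tolist(),b[1][4]) for b in blobs(d,(5,120,90),(22,255,255),5)])
E
```

```text
[428.72969183 307.84790971 393.21165373] [-3.13905468e+00 -3.03669318e-03 -1.28715314e-01] [-0.243  0.346 -0.614  1.598  0.208  1.259 -2.592] 55.42832920632309 29.8333
x z R -106.54997133672941 245.91150728762818 268.00254813775757 theta 0.8198439592996709 ang 113.42640127283362 f rad,tan,y -0.31147475833210214 0.1733784078632789 0.83622976383662
[ 0.38655772  0.79366068 -0.21687019] 55.42832920632309
0 [[353.1, 188.3], [288.6, 188.4]]
0.06 [[353.8, 189.5], [287.9, 189.5]]
0.12 [[354.6, 190.3], [287.2, 190.3]]
wrist (282, 70, 75, 120) [[351, 70], [356, 95], [350, 188], [288, 189], [282, 99], [286, 70]]
[] [816.22366519  44.49143607]
[([538.8, 52.7], 1979), ([272.0, 173.4], 94)]
scene (379, 141, 32, 32) [[401, 141], [410, 159], [410, 168], [388, 172], [382, 161], [379, 146], [383, 143]]
[(array([218.6, 207.1]), [211, 200, 16, 16, 197])] [219.90954007 209.41390753]
side (255, 146, 35, 30) [[281, 146], [289, 163], [264, 175], [255, 158]]
[(array([349. , 238.4]), [343, 232, 13, 14, 157])] [349.35135445 238.54714674]
```

```bash
python3 -c "
from cell import order
print(order.finish_job())"
```

```text
the job is handed in; nothing more can be done
None
```

I handed the job in at about 30 s, and no verdict came back: the bottle stands on the middle of the mat in the last images, and the toggle (19 N) and guard (35 N) were both pressed to a firm stop. One slip on the way: my first push at the toggle passed over it, so I pushed it again lower down.

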